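# Blow the dust out of a press mould

## Robot

A 6-joint arm with a two-finger parallel gripper is mounted at the origin on the work surface. World frame = base frame: x ahead of the robot, y to its left, z up, the work surface at z = 0. Lengths are in m, angles in rad, forces in N, time in s.
With the tool pointing down it reaches from about 0.275 to 0.75 m from the base axis. Payload 10.2 kg.
Tool frame: the origin (TCP) lies on the front face of the gripper's body, between the roots of the fingers; the fingertips stand 64 mm ahead of it and the grasp point (between the pads) lies 45 mm ahead of it; z points along the fingers, y is the direction in which the jaws open and shut (so a half turn about z gives the same grasp; the last joint's range is limited). The gripper opens to 88 mm and grips with 3 to 60 N. Pads are 18 mm wide; open, the fingers measure 123 mm over their backs; the gripper's body (75 mm by 187 mm) begins 45 mm behind the grasp point.
Start: joints at [0.933, 0.313, 1.498, -0, 1.331, -0.223], TCP at [0.212, 0.48, 0.303] pointing down, gripper open.
Joint ranges: [-2.94, 2.94], [-0.97, 2.17], [0.19, 2.56], [-1.23, 4.37], [0.02, 3.11], [-2.88, 2.88]. Speed limits (rad/s): [2.39, 2.39, 3.01, 3.14, 3.14, 3.14].

## Interface

Orientations are given as [roll, pitch, yaw] about the fixed x, y, z axes, in that order (R = Rz(yaw) Ry(pitch) Rx(roll)).
In Python, from rig import monitor, cams, r gives the robot as it stands.
- The arm moves only by the tool arm_command, never from a script. Its argument "motion" is a list of rows, each an object with "offset": the shift along the world's x, y, z in m, a list of three; "angular": the turn, a rotation vector about the world's x, y, z in rad, a list of three; "gripper": the finger opening in m, from 0 to 0.0881. A call has 1 to 5 rows; each row is the pose to reach, as a shift and turn from the pose commanded when the call began; what a row does not reach only later rows make up. A row lasts 1/8 s, in which the tool goes at most 62.5 mm and 10.7 degrees, less where a joint would pass 70% of its speed; a pose out of reach is approached as far as the arm can. A call with a gripper value outside its range is refused whole. The fingers move at their own pace and stop on an object; "newtons" is the grip in N (left out, the last holds). Time passes only in rows, so rows that repeat a pose let the fingers close. It gives the time, the measured TCP pose, the force and the opening at its end, in the units of the state.
- monitor.state(): the state, without advancing time (a new reading comes with each control period).
- cams.get_image(name): name is "side" or "top"; returns (picture, depth): 400x640x3 uint8, red, green, blue; 400x640 float32, m along the optical axis (not along the pixel's ray), 0 where there is no reading.
- cams.calibration(name): a dict with "fx", "fy", "cx", "cy" (pixels), "dist" ([k1, k2, p1, p2, k3] as OpenCV has them; the pictures are not rectified), "T" (4x4, takes a point from camera to world coordinates). Camera axes: x right, y up, looking along -z (the intrinsics and any distortion apply to the point x, -y, -z); pixel columns grow to the right and rows downward; lengths in m; the calibration is good to about 2 mm. A picture is of the moment at which its call begins. calibration takes no time and is no camera call.
- r.job_done(): hands the job in, once; it reports no verdict.
The state is a dict: "t": time; "joint_positions": joint angles; "joint_velocities": joint speeds; "joint_torque": joint torques, N m; "eef_pos": TCP position; "tool_rot": TCP orientation; "contact_force": force on the tool from outside, world axes, zero at the start; "ft_torque": the same for the moment, N m; "gripper_width": opening from 0.0 (shut) to 1.0 (fully open).
Only numpy, scipy, OpenCV 4.12 (cv2) and the standard library are available. Lean on these libraries where they do the work, as an engineer would, in place of code of your own. Each camera call takes 0.05 s, during which the arm holds its last target.

## Task

Slide the square plaster mould along the bench until the middle of its round hollow is straight below the tip of the air gun's nozzle. Then squeeze the gun's trigger all the way in, hold it there for at least a second to blow the dust out, and let go so that the trigger springs back. Leave the mould lying flat there, and everything else on the bench where it stands.

Things in the scene. Friction and masses are not known exactly. Their poses are not given: they have to be found in the camera images.
- mould: white plaster press mould, a block 130 x 130 mm, 45 mm high, with a round hollow (80 mm across, 18 mm deep, flower relief in it) in the middle of its top. Loose, about 1.2 kg; slides when pushed on a side face with some 4 to 11 N. Origin: centre of its underside, straight below the hollow's centre; x and y square to its side faces, z up
- gun: compressed-air blow gun lying on its side, fixed on a post on a grey plate (110 x 100 x 10 mm). Origin: on the bench below the post, z up. At height 115 mm: the barrel along x (26 mm thick, x -35 to 50 mm), then the thin bent nozzle tube (8 mm thick) out to x = 170 mm; the black grip along -y; the steel trigger lever on the grip's +x side, at about the same height
- grip_mid (a point): middle of the fixed black grip, at gun x = 0, y = -70, z = 115 mm. The grip is 22 mm wide (gun x), 24 mm high (z 103 to 127 mm) and runs from gun y = -13 to -128 mm, with a brass plug 18 mm thick on to -140 mm. Axes as the gun's. Free air below it down to the bench or the plate
- nozzle_tip (a point): open end of the nozzle, pointing straight down, 76 mm above the bench (31 mm above the mould's top when the mould is below it); at gun x = 170, y = 0 mm. The air comes out here
- trigger_pad (a point): where to press the trigger lever: mid-thickness, 60 mm from its hinge (hinge at gun x = 19, y = -16 mm); moves with it. The lever is a steel bar 8 mm thick, 18 mm high (z 106 to 124 mm), 86 mm long. Released this point is at gun x = 37, y = -73 mm, squeezed x = 19, y = -76 mm; width over grip and lever here: 52 mm released, 34 mm squeezed
- trigger (a joint): angle of the trigger lever (rad): 0 released (it leans 0.30 rad away from the grip), 0.30 fully squeezed, parallel to the grip. Sprung: about 2.5 N at the pad to start, 7.5 N to squeeze fully; goes back by itself when let go
- brush_pot: bystander: white round pot, 92 mm across and 86 mm high, brushes standing in it up to about 200 mm. Origin: centre of its underside
- ink_bowl: bystander: dark steel bowl, 60 mm across, 45 mm high. Origin: centre of its underside
- wash_bowl: bystander: white bowl, 64 mm across, 30 mm high. Origin: centre of its underside
- dish: bystander: white plate, 120 mm across, 20 mm high. Origin: centre of its underside
- paint_jar: bystander: small capped glass jar, 44 mm across, 50 mm high. Origin: centre of its underside
- small_jar: bystander: pink and white lidded jar, 102 mm across, 151 mm high. Origin: centre of its underside
- puck: bystander: plain round plaster puck, 84 mm across, 30 mm high. Origin: centre of its underside
There are look-alikes about, which are no part of the job. What is shaped like the mould but pink or yellow is not meant.

How it is judged:
By the outcome, as a careful person would: the job done as asked, in the order asked, and still so for the second after the job is handed in, with the robot touching nothing.
It also fails if it takes over 69 s, if anything falls off the work surface, if the arm or the gripper's body presses on something with over 40 N, if the wrist force passes 120 N, or if a joint passes its speed limit or range.

## Working session

There is one attempt and no reset: what is moved stays moved. The work goes in short steps, Python scripts to look and compute and a tool call to move; the robot and the scene stay as the last step left them, time stands still between calls to the robot, and variables do not carry over. Pictures are saved under pics/ and viewed, and the job is handed in when it is done.

Besides the shell and the picture viewer there is one more tool, called as name(argument=value, ...) on one line, values as JSON. arm_command: Moves the arm, as the interface text tells. Its arguments: {"type":"object","properties":{"motion":{"type":"array"},"newtons":{"type":"number"}},"required":["motion"]}

```bash
ls; mkdir -p pics; python3 - <<'E'
from rig import monitor,cams,r
import cv2,numpy as np
for n in ["side","top"]:
    p,d=cams.get_image(n); cv2.imwrite(f"pics/{n}0.png",p[...,::-1]); np.save(f"pics/{n}0.npy",d)
    c=cams.calibration(n); print(n,{k:np.round(v,3).tolist() for k,v in c.items()})
print(monitor.state())
E
```

```text
pics
side {'fx': 363.711, 'fy': 363.711, 'cx': 315.588, 'cy': 197.984, 'dist': [-0.008, 0.0, 0.0, 0.0, 0.0], 'T': [[0.97, 0.151, -0.19, 0.349], [-0.242, 0.535, -0.809, -0.822], [-0.02, 0.831, 0.556, 0.66], [0.0, 0.0, 0.0, 1.0]]}
top {'fx': 389.958, 'fy': 389.958, 'cx': 317.385, 'cy': 194.823, 'dist': [-0.033, 0.0, 0.0, 0.0, 0.0], 'T': [[0.001, 0.979, -0.204, 0.275], [-1.0, 0.001, 0.001, 0.004], [0.002, 0.204, 0.979, 1.278], [0.0, 0.0, 0.0, 1.0]]}
{'t': 0.1, 'joint_positions': array([ 9.32595097e-01,  3.13367314e-01,  1.49834450e+00, -4.07999198e-05,
        1.33099528e+00, -2.23411140e-01]), 'joint_velocities': array([ 0.00035028, -0.00090799, -0.00184851,  0.00017715, -0.00092458,
        0.0007721 ]), 'joint_torque': array([ 2.30727361e-03, -4.02816832e+01, -2.52646530e+01,  6.94445428e-02,
        3.42249556e-02, -7.45339185e-05]), 'eef_pos': array([0.2115073 , 0.48034903, 0.30223819]), 'tool_rot': array([-3.14049713e+00, -2.08276738e-04,  2.72681216e+00]), 'contact_force': array([-0.15134042,  0.71028261, -0.52076569]), 'ft_torque': array([-0.02114769,  0.03821565,  0.0137377 ]), 'gripper_width': 1.0035383811843608}
```

View pics/side0.png

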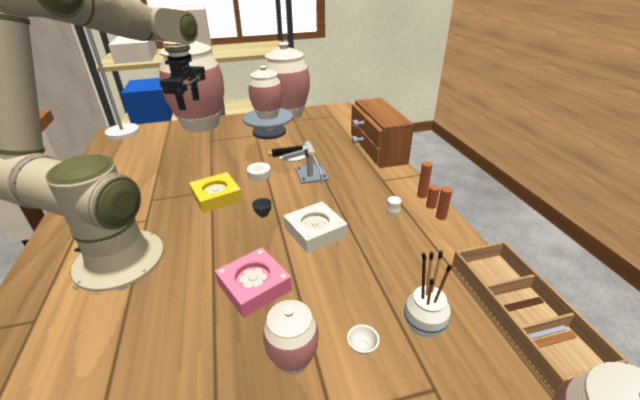

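View pics/top0.png

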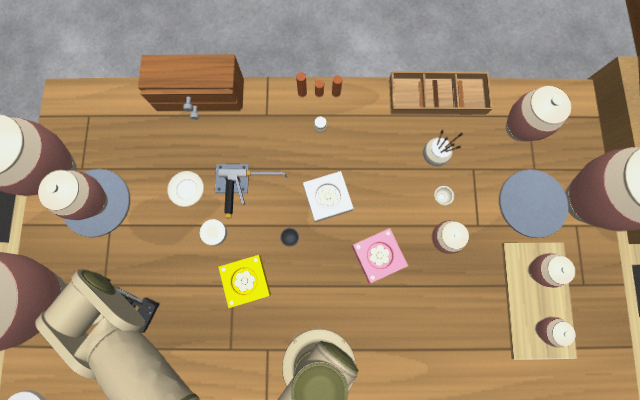

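```bash
cat > h.py <<'E'
import cv2,numpy as np
from rig import monitor,cams,r
def ray(n,uv):
    c=cams.calibration(n);K=np.array([[c['fx'],0,c['cx']],[0,c['fy'],c['cy']],[0,0,1.]])
    q=cv2.undistortPoints(np.array(uv,float).reshape(-1,1,2),K,np.array(c['dist'],float)).reshape(-1,2)
    d=np.c_[q[:,0],-q[:,1],-np.ones(len(q))]
    T=np.array(c['T']);return T[:3,3],d@T[:3,:3].T
def plane(n,uv,z):
    o,d=ray(n,uv);s=(z-o[2])/d[:,2];return o+d*s[:,None]
def proj(n,P):
    c=cams.calibration(n);K=np.array([[c['fx'],0,c['cx']],[0,c['fy'],c['cy']],[0,0,1.]])
    T=np.array(c['T']);q=(np.array(P,float).reshape(-1,3)-T[:3,3])@T[:3,:3]
    q=q*[1,-1,-1];return cv2.projectPoints(q,np.zeros(3),np.zeros(3),K,np.array(c['dist'],float))[0].reshape(-1,2)
def tri(uvs,uvt):
    o1,d1=ray("side",[uvs]);o2,d2=ray("top",[uvt]);d1=d1[0];d2=d2[0]
    s=np.linalg.lstsq(np.c_[d1,-d2],o2-o1,rcond=None)[0];a=o1+s[0]*d1;b=o2+s[1]*d2
    return (a+b)/2,np.linalg.norm(a-b)
def cloud(n,d):
    v,u=np.indices(d.shape);o,D=ray(n,np.c_[u.ravel(),v.ravel()])
    return (o+D*d.reshape(-1,1)).reshape(*d.shape,3)
E
python3 - <<'E'
from h import *
t=cv2.imread("pics/top0.png");s=cv2.imread("pics/side0.png")
a=cv2.resize(t[140:240,160:360],None,fx=4,fy=4,interpolation=cv2.INTER_CUBIC)
b=cv2.resize(s[130:260,225:365],None,fx=5.5,fy=4.5,interpolation=cv2.INTER_CUBIC)
b=cv2.resize(s[130:260,225:365],None,fx=4.5,fy=4.5,interpolation=cv2.INTER_CUBIC)
cv2.imwrite("pics/a.png",a);cv2.imwrite("pics/b.png",b)
d=np.load("pics/top0.npy");P=cloud("top",d)
for uv in [(328,196),(310,190),(244,282),(380,256),(229,205),(284,175),(232,170),(240,195)]: print(uv,P[uv[1],uv[0]].round(3))
# mould top: z 0.045 pts
m=(abs(P[...,2]-.045)<.008); lab,L=cv2.connectedComponents(m.astype(np.uint8))
k=L[190,310];print(k,(L==k).sum())
E
```

```text
(328, 196) [ 0.531 -0.033  0.032]
(310, 190) [0.547 0.026 0.047]
(244, 282) [0.256 0.231 0.032]
(380, 256) [ 0.337 -0.196  0.035]
(229, 205) [0.483 0.267 0.128]
(284, 175) [0.582 0.106 0.105]
(232, 170) [0.592 0.263 0.129]
(240, 195) [0.515 0.236 0.122]
22 1148
```

View pics/a.png

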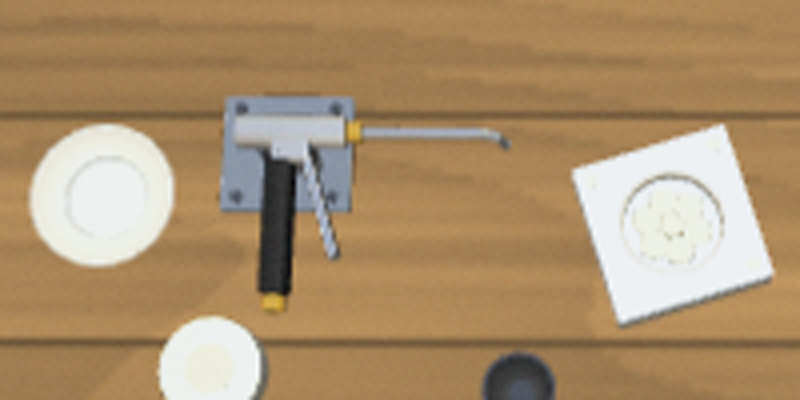

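View pics/b.png

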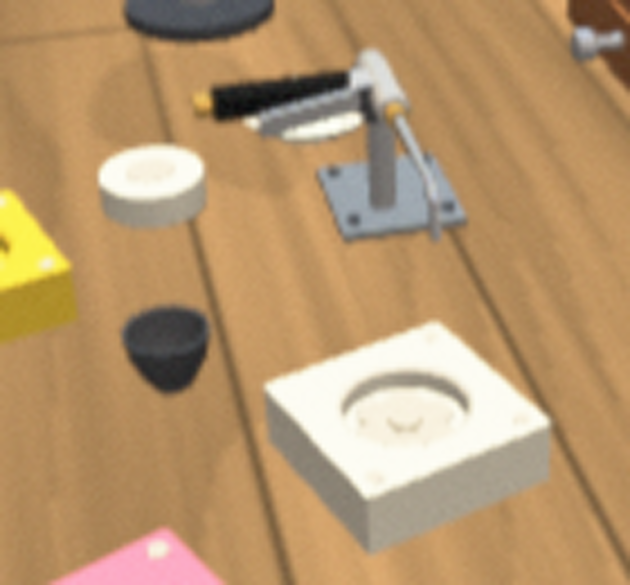

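```bash
python3 - <<'E'
from h import *
T=lambda x,y:((x+.5)/4-.5+160,(y+.5)/4-.5+140)
S=lambda x,y:((x+.5)/4.5-.5+225,(y+.5)/4.5-.5+130)
t=cv2.imread("pics/top0.png")
hsv=cv2.cvtColor(t,cv2.COLOR_BGR2HSV)
def mould(t):
    g=t.min(2);m=(g>195).astype(np.uint8)
    m[:165]=0;m[230:]=0;m[:,:298]=0;m[:,360:]=0
    c=max(cv2.findContours(m,0,cv2.CHAIN_APPROX_NONE)[0],key=cv2.contourArea).reshape(-1,2)
    W=plane("top",c,.045)[:,:2].astype(np.float32);return cv2.minAreaRect(W*1000)
print("mould mm",mould(t))
print("corners",plane("top",[T(572,171),T(722,124),T(773,273),T(622,320)],.045)[:,:2].round(4).tolist())
c=plane("side",[S(265,388),S(436,321),S(551,424),S(370,497)],.045);print("side corners",c[:,:2].round(4).tolist(),c.mean(0))
print("plate top", plane("top",[T(224,97),T(354,97),T(352,210),T(221,210)],.01)[:,:2].round(4).tolist())
print("plate side", plane("side",[S(318,176),S(349,237),S(466,217),S(433,155)],.01)[:,:2].round(4).tolist())
print("tip top z76,80",plane("top",[T(505,148)],.078),"side",plane("side",[S(436,238)],.076), tri(S(436,238),T(506,149)))
print("barrel line z.115", plane("top",[T(235,129),T(345,129),T(365,132),T(480,132)],.122)[:,:2].round(4).tolist())
print("grip: near top,end,plug end", plane("top",[T(281,165),T(273,290),T(273,311)],.124)[:,:2].round(4).tolist())
print("lever end", plane("top",[T(311,150),T(333,255)],.124)[:,:2].round(4).tolist())
for nm,n,uv,z in [("dish","top",T(102,196),.02),("puck","top",T(210,370),.03),("ink","top",T(518,386),.045),("paint","top",(320.5,122),.05)]: print(nm,plane(n,[uv],z).round(3))
E
```

```text
mould mm ((530.9701538085938, -30.651100158691406), (130.04953002929688, 129.32786560058594), 17.354320526123047)
corners [[0.5732, 0.0499], [0.6129, -0.0725], [0.4892, -0.1121], [0.4511, 0.009]]
side corners [[0.4496, 0.0102], [0.5728, 0.0537], [0.6119, -0.0731], [0.4902, -0.1105]] [ 0.53113434 -0.02991103  0.045     ]
plate top [[0.6458, 0.3463], [0.6458, 0.236], [0.5481, 0.234], [0.548, 0.3434]]
plate side [[0.5466, 0.3325], [0.5506, 0.232], [0.6447, 0.2364], [0.6456, 0.3411]]
tip top z76,80 [[0.58392043 0.10196618 0.078     ]] side [[0.5873345  0.10736972 0.076     ]] (array([0.58418513, 0.10089602, 0.0797988 ]), np.float64(0.0030066872389216837))
barrel line z.115 [[0.5875, 0.3061], [0.5875, 0.2214], [0.5852, 0.206], [0.5852, 0.1177]]
grip: near top,end,plug end [[0.5586, 0.2689], [0.4621, 0.2704], [0.4462, 0.2697]]
lever end [[0.5704, 0.2464], [0.4889, 0.2263]]
dish [[0.558 0.441 0.02 ]]
puck [[0.412 0.34  0.03 ]]
ink [[0.398 0.091 0.045]]
paint [[ 0.78  -0.008  0.05 ]]
```

Candidates: white block with a flower hollow at top (328,196) / side (315,226). Look-alikes: pink block at top (380,256), yellow block at top (244,282), and a plain round puck at (212,232). The white block is the mould, and both crops confirm it (round hollow, flower relief). It sits at (0.531, -0.030), turned 17.5°. The nozzle tip is at top (286,177), about (0.585, 0.1005), and the gun yaw is about -90°. The plan is two pushes with the open fingers, each along a face normal: 92 mm, then 108 mm.

arm_command(motion=[{"offset": [0.0154, -0.0359, 0], "angular": [0, 0, -0.1614], "gripper": 0.088}, {"offset": [0.0308, -0.0718, 0], "angular": [0, 0, -0.3228], "gripper": 0.088}, {"offset": [0.0462, -0.1077, 0], "angular": [0, 0, -0.4842], "gripper": 0.088}, {"offset": [0.0616, -0.1436, 0], "angular": [0, 0, -0.6456], "gripper": 0.088}, {"offset": [0.077, -0.1795, 0], "angular": [0, 0, -0.807], "gripper": 0.088}])

```text
t: 0.72
eef_pos: [0.2888, 0.2998, 0.3026]
tool_rot: [-3.141, 0.0, 1.915]
contact_force: [0.4, -0.2, 0.5]
gripper_width: 1.0
```

arm_command(motion=[{"offset": [0.0154, -0.0359, 0], "angular": [0, 0, -0.1614], "gripper": 0.088}, {"offset": [0.0308, -0.0718, 0], "angular": [0, 0, -0.3228], "gripper": 0.088}, {"offset": [0.0462, -0.1077, 0], "angular": [0, 0, -0.4842], "gripper": 0.088}, {"offset": [0.0616, -0.1436, 0], "angular": [0, 0, -0.6456], "gripper": 0.088}, {"offset": [0.077, -0.1795, 0], "angular": [0, 0, -0.807], "gripper": 0.088}])

```text
t: 1.35
eef_pos: [0.3658, 0.1203, 0.3026]
tool_rot: [-3.141, 0.0, 1.107]
contact_force: [-0.3, -0.0, 0.7]
gripper_width: 0.999
```

arm_command(motion=[{"offset": [0.0154, -0.0359, 0], "angular": [0, 0, -0.1614], "gripper": 0.088}, {"offset": [0.0308, -0.0718, 0], "angular": [0, 0, -0.3228], "gripper": 0.088}, {"offset": [0.0462, -0.1077, 0], "angular": [0, 0, -0.4842], "gripper": 0.088}, {"offset": [0.0616, -0.1436, 0], "angular": [0, 0, -0.6456], "gripper": 0.088}, {"offset": [0.077, -0.1795, 0], "angular": [0, 0, -0.807], "gripper": 0.088}])

```text
t: 1.98
eef_pos: [0.4428, -0.0593, 0.3025]
tool_rot: [-3.141, 0.0, 0.3]
contact_force: [0.3, 1.0, -0.4]
gripper_width: 0.996
```

arm_command(motion=[{"offset": [0, 0, -0.05], "angular": [0, 0, 0], "gripper": 0.088}, {"offset": [0, 0, -0.1], "angular": [0, 0, 0], "gripper": 0.088}, {"offset": [0, 0, -0.15], "angular": [0, 0, 0], "gripper": 0.088}, {"offset": [0, 0, -0.19], "angular": [0, 0, 0], "gripper": 0.088}, {"offset": [0, 0, -0.22], "angular": [0, 0, 0], "gripper": 0.088}])

```text
t: 2.6
eef_pos: [0.4421, -0.0578, 0.081]
tool_rot: [-3.14, 0.001, 0.306]
contact_force: [0.4, -0.6, 0.7]
gripper_width: 0.993
```

```bash
python3 - <<'E'
from h import *
p,d=cams.get_image("side");cv2.imwrite("pics/s1.png",cv2.resize(p[120:320,180:440,::-1],None,fx=3,fy=3))
E
```

```text
(no output)
```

View pics/s1.png

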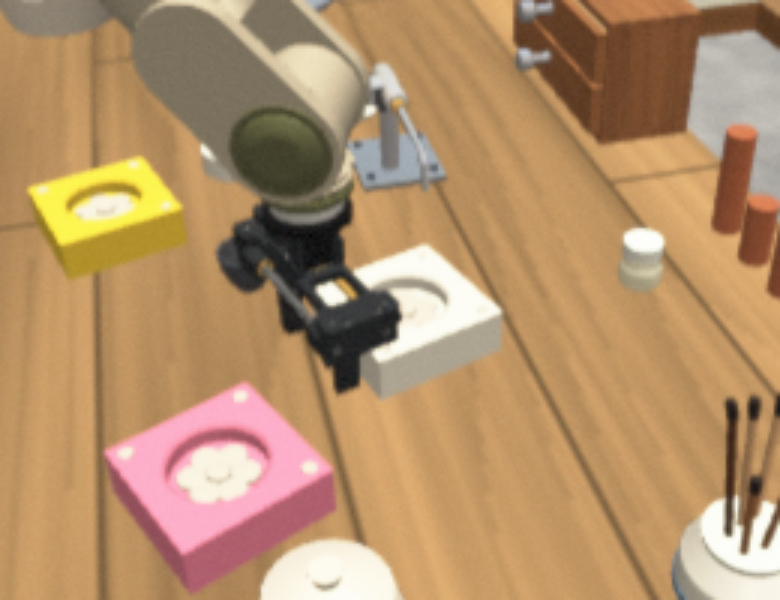

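Fingers are down beside the mould's near face (fingers near crop pixels (290,310) and (345,370)), clear of everything. Pushing along the face normal.

arm_command(motion=[{"offset": [0.0095, 0.003, 0], "angular": [0, 0, 0], "gripper": 0.088}, {"offset": [0.019, 0.006, 0], "angular": [0, 0, 0], "gripper": 0.088}, {"offset": [0.0285, 0.009, 0], "angular": [0, 0, 0], "gripper": 0.088}, {"offset": [0.038, 0.012, 0], "angular": [0, 0, 0], "gripper": 0.088}, {"offset": [0.0475, 0.015, 0], "angular": [0, 0, 0], "gripper": 0.088}])

```text
t: 3.28
eef_pos: [0.4905, -0.0428, 0.0838]
tool_rot: [3.141, 0.001, 0.307]
contact_force: [-5.8, -2.8, 1.9]
gripper_width: 1.0
```

arm_command(motion=[{"offset": [0.0095, 0.003, 0], "angular": [0, 0, 0], "gripper": 0.088}, {"offset": [0.019, 0.006, 0], "angular": [0, 0, 0], "gripper": 0.088}, {"offset": [0.0285, 0.009, 0], "angular": [0, 0, 0], "gripper": 0.088}, {"offset": [0.036, 0.0113, 0], "angular": [0, 0, 0], "gripper": 0.088}, {"offset": [0.0405, 0.0127, 0], "angular": [0, 0, 0], "gripper": 0.088}])

```text
t: 3.9
eef_pos: [0.5309, -0.0301, 0.0838]
tool_rot: [3.141, 0.001, 0.307]
contact_force: [-7.8, -2.6, 3.3]
gripper_width: 0.996
```

```bash
cat >> h.py <<'E'
def mould(t,lo=195,box=(150,230,240,370)):
    g=t.min(2);m=(g>lo).astype(np.uint8)
    k=np.zeros_like(m);k[box[0]:box[1],box[2]:box[3]]=1;m*=k
    c=max(cv2.findContours(m,0,cv2.CHAIN_APPROX_NONE)[0],key=cv2.contourArea).reshape(-1,2)
    W=plane("top",c,.045)[:,:2].astype(np.float32);return cv2.minAreaRect(W*1000)
E
python3 - <<'E'
from h import *
p,d=cams.get_image("top");print(mould(p))
cv2.imwrite("pics/t2.png",cv2.resize(p[120:270,200:400,::-1],None,fx=4,fy=4))
E
```

```text
((628.3297119140625, 55.7762451171875), (43.51527404785156, 84.54328918457031), 67.8504638671875)
```

View pics/t2.png

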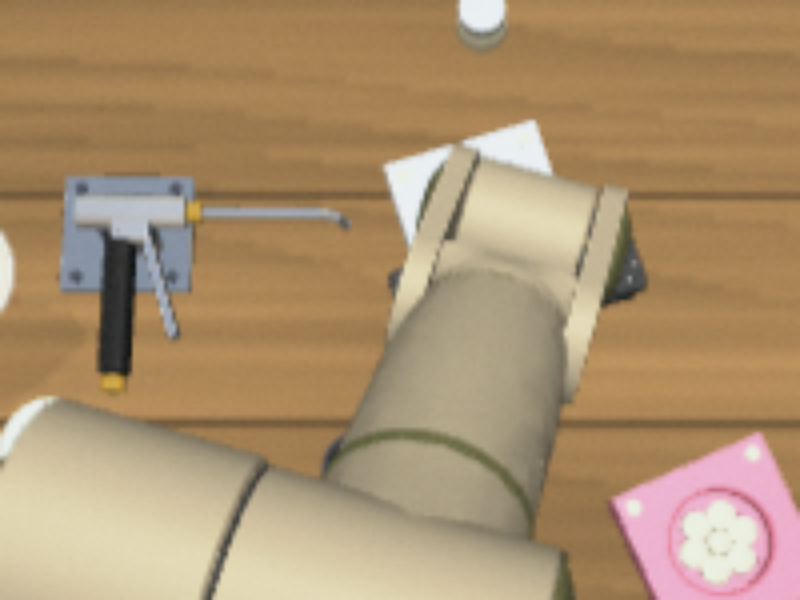

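```bash
python3 - <<'E'
from h import *
c=plane("top",[((x+.5)/4-.5+200,(y+.5)/4-.5+120) for x,y in [(386,164),(537,121)]],.045)[:,:2]
e=c[1]-c[0];print(c,np.linalg.norm(e),np.degrees(np.arctan2(e[0],-e[1])))
n=np.array([-e[1],e[0]]);n/=np.linalg.norm(n);n=np.array([n[0],n[1]])
print(n,c@n,"need",n@[.585,.1005]+.065-(c@n).mean(), c.mean(0)-n*.065)
E
```

```text
[[ 0.64677943  0.0718846 ]
 [ 0.68399273 -0.05265588]] 0.12998138199372336 16.636397856301933
[0.95814089 0.2862971 ] [0.64028618 0.64028618] need 0.013999105487190522 [ 0.60310692 -0.00899495]
```

The far edge runs from crop (386,164) to (537,121). About 15 mm of push 1 remains.

arm_command(motion=[{"offset": [0.005, 0.0016, 0], "angular": [0, 0, 0], "gripper": 0.088}, {"offset": [0.01, 0.0031, 0], "angular": [0, 0, 0], "gripper": 0.088}, {"offset": [0.0143, 0.0045, 0], "angular": [0, 0, 0], "gripper": 0.088}, {"offset": [0.0, 0.0, 0], "angular": [0, 0, 0], "gripper": 0.088}, {"offset": [-0.019, -0.006, 0], "angular": [0, 0, 0], "gripper": 0.088}])

```text
t: 4.58
eef_pos: [0.5123, -0.0363, 0.0839]
tool_rot: [3.14, -0.003, 0.306]
contact_force: [0.1, -0.4, 0.4]
gripper_width: 1.0
```

arm_command(motion=[{"offset": [-0.019, -0.006, 0.01], "angular": [0, 0, 0], "gripper": 0.088}, {"offset": [-0.019, -0.006, 0.03], "angular": [0, 0, 0], "gripper": 0.088}, {"offset": [-0.019, -0.006, 0.065], "angular": [0, 0, 0], "gripper": 0.088}, {"offset": [-0.019, -0.02, 0.1], "angular": [0, 0, 0], "gripper": 0.088}, {"offset": [-0.019, -0.06, 0.12], "angular": [0, 0, 0], "gripper": 0.088}])

```text
t: 5.2
eef_pos: [0.4936, -0.096, 0.2059]
tool_rot: [3.139, -0.004, 0.308]
contact_force: [1.1, 0.7, -0.5]
gripper_width: 0.996
```

arm_command(motion=[{"offset": [0.01, -0.006, 0], "angular": [0, 0, 0.1571], "gripper": 0.088}, {"offset": [0.025, -0.012, 0], "angular": [0, 0, 0.3142], "gripper": 0.088}, {"offset": [0.04, -0.018, 0], "angular": [0, 0, 0.4712], "gripper": 0.088}, {"offset": [0.055, -0.02, 0], "angular": [0, 0, 0.6283], "gripper": 0.088}, {"offset": [0.07, -0.02, 0], "angular": [0, 0, 0.7854], "gripper": 0.088}])

```text
t: 5.82
eef_pos: [0.5637, -0.1163, 0.2041]
tool_rot: [3.139, -0.0, 1.096]
contact_force: [-0.7, -0.8, -0.2]
gripper_width: 1.001
```

arm_command(motion=[{"offset": [0.015, 0.003, 0], "angular": [0, 0, 0.1571], "gripper": 0.088}, {"offset": [0.03, 0.006, 0], "angular": [0, 0, 0.3142], "gripper": 0.088}, {"offset": [0.05, 0.01, 0], "angular": [0, 0, 0.4712], "gripper": 0.088}, {"offset": [0.07, 0.015, 0], "angular": [0, 0, 0.6283], "gripper": 0.088}, {"offset": [0.082, 0.02, 0], "angular": [0, 0, 0.7854], "gripper": 0.088}])

```text
t: 6.45
eef_pos: [0.6458, -0.0958, 0.2041]
tool_rot: [3.139, 0.001, 1.882]
contact_force: [0.0, 0.5, 0.1]
gripper_width: 0.999
```

```bash
python3 - <<'E'
from h import *
for n in ["top","side"]:
    p,d=cams.get_image(n)
    b=(120,200) if n=="top" else (110,200)
    cv2.imwrite(f"pics/{n}3.png",cv2.resize(p[b[0]:b[0]+150,b[1]:b[1]+200,::-1],None,fx=4,fy=4,interpolation=cv2.INTER_CUBIC))
E
```

```text
(no output)
```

View pics/top3.png

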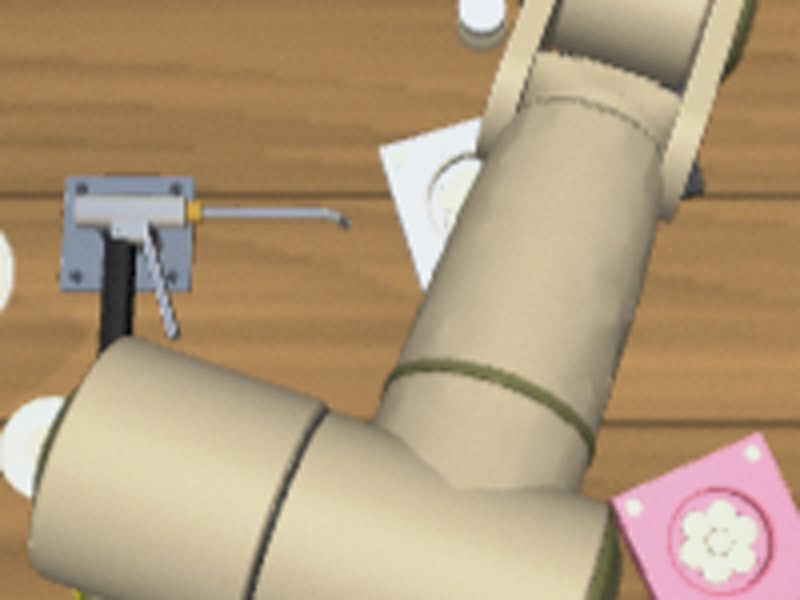

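View pics/side3.png

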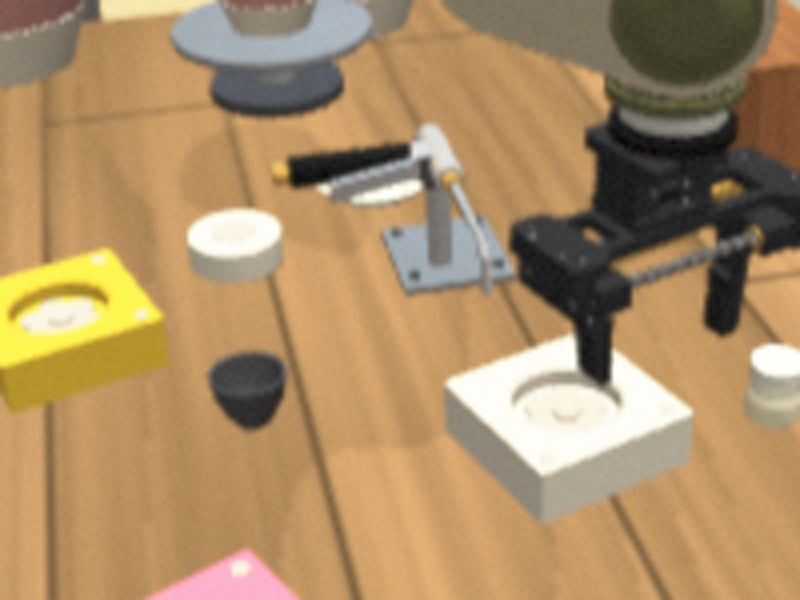

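```bash
python3 - <<'E'
from h import *
S=lambda x,y:((x+.5)/4-.5+200,(y+.5)/4-.5+110)
c=plane("side",[S(445,386),S(542,475),S(693,411)],.045)[:,:2];print(c.round(4))
print("ctr",(c[0]+c[2])/2)
e=c[2]-c[1];print(np.linalg.norm(e),np.degrees(np.arctan2(e[1],e[0])))
T=lambda x,y:((x+.5)/4-.5+200,(y+.5)/4-.5+120)
c=plane("top",[T(380,147),T(425,290)],.045)[:,:2];e=c[0]-c[1];print(c,np.linalg.norm(e),np.degrees(np.arctan2(e[1],e[0])))
u=np.array([.955,.297]);v=np.array([-.297,.955]);print("along v of left edge",c@v, "u of far corner",c[0]@u-.065,"target u,v",u@[.585,.1005],v@[.585,.1005])
print(u*(c[0]@u-.065)+v*((c@v).mean()-.065))
E
```

```text
[[ 0.5358  0.036 ]
 [ 0.5747 -0.0835]
 [ 0.6994 -0.0421]]
ctr [ 0.61760627 -0.00306596]
0.13140132306430208 18.363343343603876
[[0.66137089 0.07701143]
 [0.54076744 0.03906992]] 0.12643082130688277 17.463431593370533
along v of left edge [-0.12288124 -0.12329616] u of far corner 0.5894815999392768 target u,v 0.5885235 -0.07776749999999998
[ 0.61881727 -0.00454867]
```

Mould is now at (0.618, -0.004), and its sideways position lines up with the nozzle to within about 1 mm. The open gripper hangs above its -y side. Now descending for push 2.

arm_command(motion=[{"offset": [0, 0, -0.04], "angular": [0, 0, 0], "gripper": 0.088}, {"offset": [0, 0, -0.08], "angular": [0, 0, 0], "gripper": 0.088}, {"offset": [0, 0, -0.12], "angular": [0, 0, 0], "gripper": 0.088}, {"offset": [-0.002, 0.006, -0.12], "angular": [0, 0, 0], "gripper": 0.088}, {"offset": [-0.004, 0.0125, -0.12], "angular": [0, 0, 0], "gripper": 0.088}])

```text
t: 7.18
eef_pos: [0.6412, -0.0836, 0.085]
tool_rot: [3.139, 0.002, 1.875]
contact_force: [0.3, 0.4, -0.8]
gripper_width: 1.001
```

arm_command(motion=[{"offset": [-0.003, 0.0096, 0], "angular": [0, 0, 0], "gripper": 0.088}, {"offset": [-0.006, 0.0191, 0], "angular": [0, 0, 0], "gripper": 0.088}, {"offset": [-0.009, 0.0286, 0], "angular": [0, 0, 0], "gripper": 0.088}, {"offset": [-0.012, 0.0382, 0], "angular": [0, 0, 0], "gripper": 0.088}, {"offset": [-0.015, 0.0477, 0], "angular": [0, 0, 0], "gripper": 0.088}])

```text
t: 7.8
eef_pos: [0.6265, -0.0366, 0.0848]
tool_rot: [3.138, 0.004, 1.876]
contact_force: [2.3, -6.6, 3.1]
gripper_width: 1.001
```

arm_command(motion=[{"offset": [-0.003, 0.0096, 0], "angular": [0, 0, 0], "gripper": 0.088}, {"offset": [-0.006, 0.0191, 0], "angular": [0, 0, 0], "gripper": 0.088}, {"offset": [-0.009, 0.0286, 0], "angular": [0, 0, 0], "gripper": 0.088}, {"offset": [-0.012, 0.0382, 0], "angular": [0, 0, 0], "gripper": 0.088}, {"offset": [-0.0135, 0.043, 0], "angular": [0, 0, 0], "gripper": 0.088}])

```text
t: 8.43
eef_pos: [0.613, 0.0066, 0.0848]
tool_rot: [3.138, 0.004, 1.877]
contact_force: [3.2, -7.1, 2.9]
gripper_width: 0.997
```

```bash
python3 - <<'E'
from h import *
for n in ["top","side"]:
    p,d=cams.get_image(n)
    b=(120,200) if n=="top" else (110,200)
    cv2.imwrite(f"pics/{n}4.png",cv2.resize(p[b[0]:b[0]+150,b[1]:b[1]+200,::-1],None,fx=4,fy=4,interpolation=cv2.INTER_CUBIC))
E
```

```text
(no output)
```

View pics/top4.png

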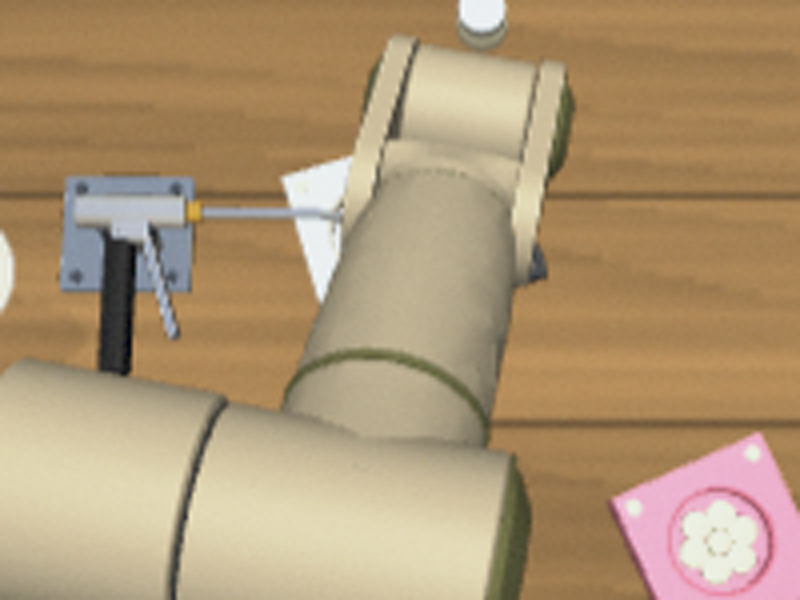

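View pics/side4.png

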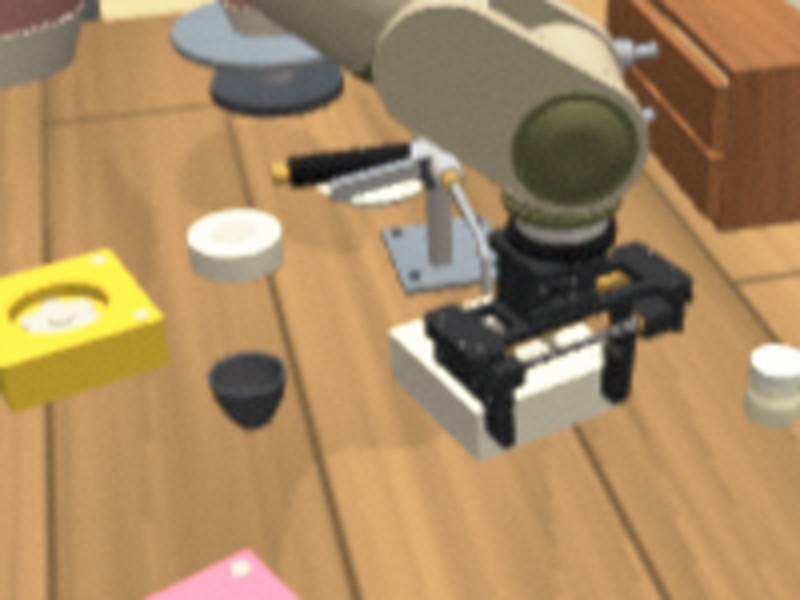

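```bash
python3 - <<'E'
from h import *
T=lambda x,y:((x+.5)/4-.5+200,(y+.5)/4-.5+120)
S=lambda x,y:((x+.5)/4-.5+200,(y+.5)/4-.5+110)
c=plane("top",[T(281,176),T(321,302)],.045)[:,:2];e=c[0]-c[1];print(c,np.degrees(np.arctan2(e[1],e[0])))
u=np.array([.9535,.3013]);v=np.array([-.3013,.9535]);tip=np.array([.585,.1005])
print("v rem",v@tip-((c@v).mean()-.065),"u err",c[0]@u-.065-u@tip)
c=plane("side",[S(390,329)],.045)[:,:2];print("side left corner",c, "rem v",v@tip-(c@v-.065),"u",c@u+.065-u@tip)
E
```

```text
[[0.63645442 0.15804543]
 [0.53076498 0.12298332]] 18.353088316470426
v rem 0.02642739641962137 u err 0.001400223645643739
side left corner [[0.51229694 0.12309528]] rem v [0.02154997] u [0.00248559]
```

About 24 mm remains by all three estimates. Pushing 23, then backing off to measure.

arm_command(motion=[{"offset": [-0.0024, 0.0076, 0], "angular": [0, 0, 0], "gripper": 0.088}, {"offset": [-0.0048, 0.0153, 0], "angular": [0, 0, 0], "gripper": 0.088}, {"offset": [-0.0069, 0.022, 0], "angular": [0, 0, 0], "gripper": 0.088}, {"offset": [-0.0019, 0.006, 0], "angular": [0, 0, 0], "gripper": 0.088}, {"offset": [0.006, -0.018, 0], "angular": [0, 0, 0], "gripper": 0.088}])

```text
t: 9.15
eef_pos: [0.6184, -0.012, 0.0829]
tool_rot: [-3.142, -0.0, 1.877]
contact_force: [1.0, -0.7, -0.3]
gripper_width: 0.996
```

arm_command(motion=[{"offset": [0.009, -0.03, 0.02], "angular": [0, 0, 0], "gripper": 0.088}, {"offset": [0.012, -0.06, 0.07], "angular": [0, 0, 0], "gripper": 0.088}, {"offset": [0.012, -0.1, 0.12], "angular": [0, 0, 0], "gripper": 0.088}, {"offset": [0.0, -0.15, 0.17], "angular": [0, 0, 0], "gripper": 0.088}, {"offset": [-0.02, -0.2, 0.2], "angular": [0, 0, 0], "gripper": 0.088}])

```text
t: 9.78
eef_pos: [0.6005, -0.2064, 0.2798]
tool_rot: [3.14, 0.001, 1.876]
contact_force: [-0.2, -1.1, -0.4]
gripper_width: 0.998
```

```bash
python3 - <<'E'
from h import *
for n in ["top","side"]:
    p,d=cams.get_image(n)
    b=(120,200) if n=="top" else (110,200)
    cv2.imwrite(f"pics/{n}5f.png",p[...,::-1])
    cv2.imwrite(f"pics/{n}5.png",cv2.resize(p[b[0]:b[0]+150,b[1]:b[1]+200,::-1],None,fx=4,fy=4,interpolation=cv2.INTER_CUBIC))
    if n=="top": print(mould(p))
E
```

```text
((586.2240600585938, 98.35394287109375), (129.68594360351562, 129.3804931640625), 17.537214279174805)
```

View pics/top5.png

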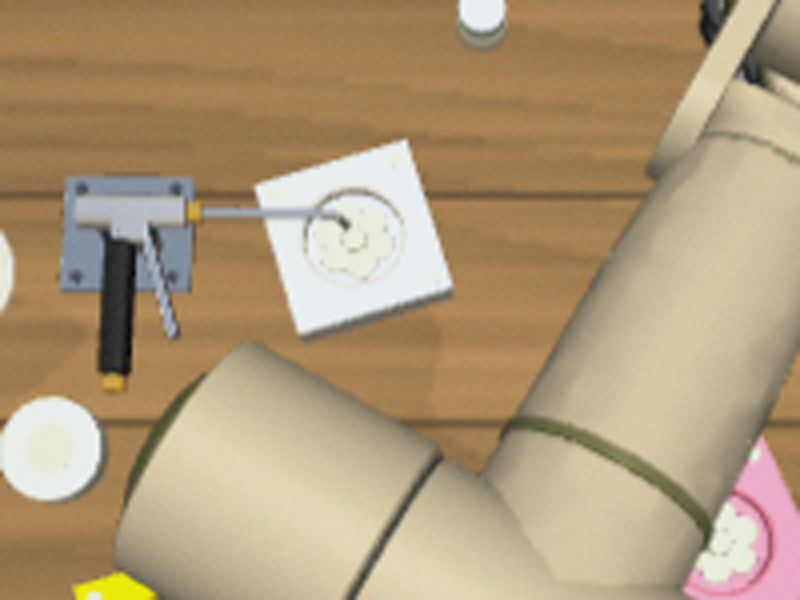

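View pics/side5.png

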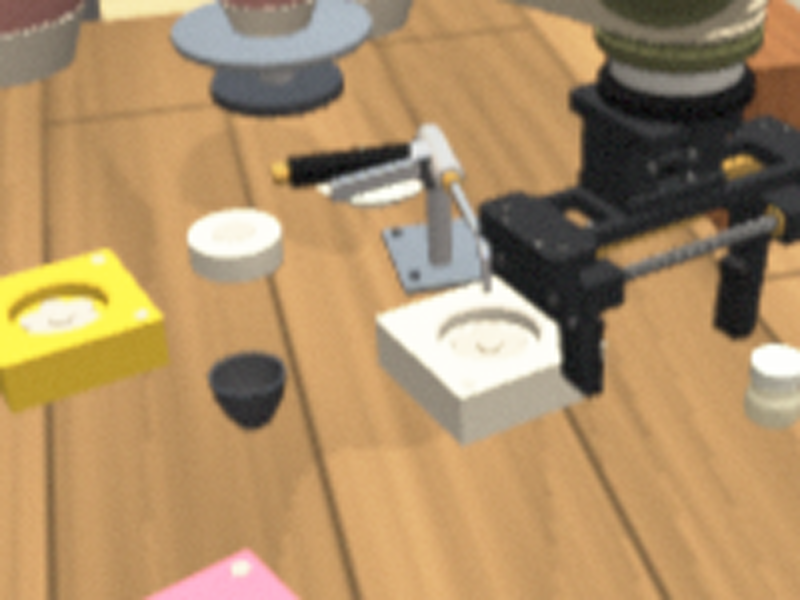

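```bash
python3 - <<'E'
from h import *
T=lambda x,y:((x+.5)/4-.5+200,(y+.5)/4-.5+120)
S=lambda x,y:((x+.5)/4-.5+200,(y+.5)/4-.5+110)
P=np.array([[.585,.1005,.076],[.585,.1005,.115],[.585,.2705,.115],[.446,.2705,.115]])
print("top crop",(proj("top",P)-[199.5,119.5])*4-.5);print("side crop",(proj("side",P)-[199.5,109.5])*4-.5)
print("tip tri",tri(S(488,290),T(349,228)),plane("top",[T(349,228)],.076),plane("side",[S(488,290)],.076))
# hollow rim ellipse: top
h=[T(302,238),T(405,238),T(353,189),T(353,288)];c=plane("top",h,.045)[:,:2];print("hollow top",c.round(4).tolist(),(c[0]+c[1])/2,(c[2]+c[3])/2)
c=plane("side",[S(377,321),S(463,389),S(461,389)],.045);print(c)
t=cv2.imread("pics/top5f.png");b=cv2.resize(t[160:200,250:320],None,fx=10,fy=10,interpolation=cv2.INTER_CUBIC)
s=cv2.imread("pics/side5f.png");a=cv2.resize(s[140:210,285:355],None,fx=8.5,fy=8.5,interpolation=cv2.INTER_CUBIC)
cv2.imwrite("pics/b6.png",b);cv2.imwrite("pics/a6.png",a)
E
```

```text
top crop [[347.06177027 227.31382735]
 [343.21310643 214.65210049]
 [123.04610861 214.52231143]
 [114.52641578 393.04729588]]
side crop [[486.83998919 296.41890976]
 [486.252631   252.18724138]
 [435.20643574 156.05590316]
 [271.84852256 177.00920111]]
tip tri (array([0.58408902, 0.09831188, 0.08272129]), np.float64(0.002689182893708658)) [[0.58443857 0.09894896 0.076     ]] [[0.58827333 0.10941619 0.076     ]]
hollow top [[0.584, 0.1396], [0.5841, 0.0557], [0.6254, 0.0987], [0.5424, 0.0973]] [0.58402805 0.09760522] [0.58388872 0.09800534]
[[0.50474574 0.13732751 0.045     ]
 [0.54764169 0.0286822  0.045     ]
 [0.54622715 0.0290779  0.045     ]]
```

View pics/b6.png

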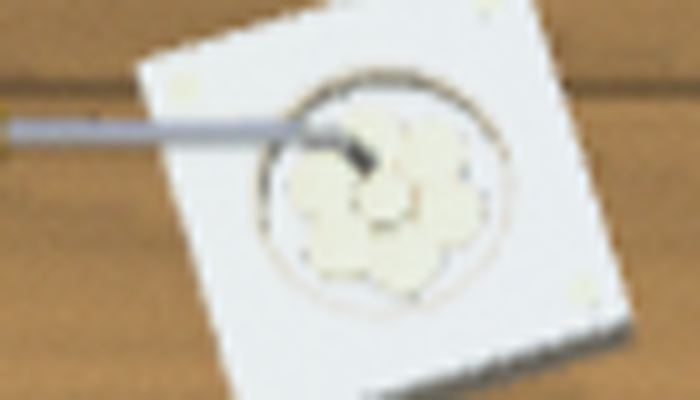

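View pics/a6.png

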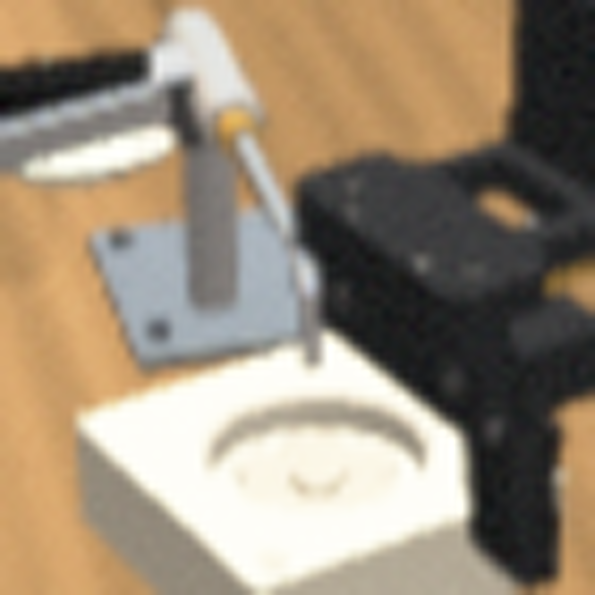

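```bash
python3 - <<'E'
from h import *
A=lambda x,y:((x+.5)/8.5-.5+285,(y+.5)/8.5-.5+140)
c=np.array([.5862,.0984]);u=np.array([.9535,.3013]);v=np.array([-.3013,.9535])
cor=[np.r_[c+a*.065*u+b*.065*v,.045] for a,b in [(-1,1),(-1,-1),(1,1)]]
print("pred corners",proj("side",cor).round(1).tolist(),"seen L",A(78,418),"near",A(262,590),"far",A(325,338))
print("pred tip",proj("side",[[.585,.1005,.076]]),"seen",A(313,366))
p,d=cams.get_image("side");P=cloud("side",d)
for y in range(174,187):
    print(y,[ (P[y,x]*1000).round().astype(int).tolist() for x in (320,321,322)])
pt,dt=cams.get_image("top");Q=cloud("top",dt)
print("top tip")
for y in range(173,179): print(y,[(Q[y,x]*1000).round().astype(int).tolist() for x in (284,285,286,287)])
# barrel/gr in side depth
b=(P[...,2]>.09)&(P[...,2]<.135)&(P[...,0]>.43)&(P[...,0]<.63)&(P[...,1]>.2)&(P[...,1]<.33)
print(b.sum(),np.percentile(P[b],[2,50,98],axis=0).round(3).tolist())
b=(Q[...,2]>.09)&(Q[...,2]<.135)&(Q[...,0]>.43)&(Q[...,0]<.63)&(Q[...,1]>.2)&(Q[...,1]<.33)
print(b.sum(),np.percentile(Q[b],[2,50,98],axis=0).round(3).tolist())
# mould tops
for n,C in (("s",P),("t",Q)):
    b=(abs(C[...,2]-.045)<.006)&(abs(C[...,0]-.586)<.11)&(abs(C[...,1]-.1)<.11);W=(C[b][:,:2]*1000).astype(np.float32);print(n,b.sum(),cv2.minAreaRect(W),np.median(C[b][:,2]))
E
```

```text
pred corners [[293.6, 189.3], [315.1, 209.3], [328.1, 177.8]] seen L (293.7352941176471, 188.73529411764707) near (315.38235294117646, 208.97058823529412) far (322.79411764705884, 179.3235294117647)
pred tip [[321.3349973  183.72972744]] seen (321.38235294117646, 182.61764705882354)
174 [[583, 109, 106], [586, 106, 107], [589, 106, 107]]
175 [[582, 105, 105], [586, 106, 104], [589, 105, 104]]
176 [[582, 105, 101], [586, 108, 99], [588, 104, 101]]
177 [[582, 106, 97], [585, 104, 98], [588, 102, 98]]
178 [[582, 105, 94], [585, 105, 94], [588, 105, 93]]
179 [[583, 107, 89], [585, 103, 91], [587, 100, 93]]
180 [[582, 105, 87], [585, 102, 88], [588, 102, 88]]
181 [[597, 164, 47], [584, 101, 86], [588, 102, 85]]
182 [[596, 159, 46], [584, 100, 83], [587, 101, 82]]
183 [[594, 155, 45], [598, 156, 44], [600, 150, 47]]
184 [[592, 145, 47], [596, 148, 45], [599, 147, 45]]
185 [[591, 140, 47], [594, 140, 46], [598, 144, 43]]
186 [[591, 144, 41], [594, 139, 43], [597, 139, 43]]
top tip
173 [[588, 105, 109], [588, 103, 106], [608, 105, 33], [608, 102, 31]]
174 [[585, 106, 107], [584, 102, 109], [587, 100, 98], [606, 102, 28]]
175 [[584, 106, 96], [582, 103, 104], [587, 101, 86], [589, 98, 80]]
176 [[598, 112, 31], [585, 104, 83], [583, 101, 88], [585, 98, 83]]
177 [[595, 112, 32], [595, 109, 32], [595, 105, 31], [593, 102, 38]]
178 [[592, 112, 28], [592, 109, 29], [591, 105, 34], [589, 101, 40]]
509 [[0.452, 0.212, 0.106], [0.532, 0.262, 0.123], [0.594, 0.296, 0.13]]
695 [[0.454, 0.213, 0.11], [0.552, 0.265, 0.125], [0.6, 0.3, 0.131]]
s 629 ((582.8643798828125, 100.22254943847656), (130.02296447753906, 133.48306274414062), 18.78679847717285) 0.04570847127898936
t 1079 ((586.8132934570312, 98.01346588134766), (131.85235595703125, 130.07083129882812), 17.645511627197266) 0.04508520048157383
```

The top view has the mould at (0.5862, 0.0984) against the tip at (0.585, 0.1005), so it is about 2 mm short. The side depth suggests 4–5 mm short. I'll retrace and nudge it 3 mm.

arm_command(motion=[{"offset": [0.02, 0.05, -0.03], "angular": [0, 0, 0], "gripper": 0.088}, {"offset": [0.032, 0.1, -0.08], "angular": [0, 0, 0], "gripper": 0.088}, {"offset": [0.032, 0.14, -0.13], "angular": [0, 0, 0], "gripper": 0.088}, {"offset": [0.029, 0.17, -0.18], "angular": [0, 0, 0], "gripper": 0.088}, {"offset": [0.02, 0.2, -0.2], "angular": [0, 0, 0], "gripper": 0.088}])

```text
t: 10.6
eef_pos: [0.6193, -0.0012, 0.0735]
tool_rot: [-3.136, -0.003, 1.878]
contact_force: [0.5, -0.6, 0.1]
gripper_width: 1.0
```

arm_command(motion=[{"offset": [-0.005, 0.016, 0], "angular": [0, 0, 0], "gripper": 0.088}, {"offset": [-0.01, 0.031, 0], "angular": [0, 0, 0], "gripper": 0.088}, {"offset": [-0.0125, 0.039, 0], "angular": [0, 0, 0], "gripper": 0.088}, {"offset": [-0.0138, 0.0431, 0], "angular": [0, 0, 0], "gripper": 0.088}, {"offset": [-0.0138, 0.0431, 0], "angular": [0, 0, 0], "gripper": 0.088}])

```text
t: 11.22
eef_pos: [0.6078, 0.039, 0.0789]
tool_rot: [3.14, 0.001, 1.876]
contact_force: [0.9, -2.6, 1.6]
gripper_width: 0.995
```

arm_command(motion=[{"offset": [0.007, -0.02, 0], "angular": [0, 0, 0], "gripper": 0.088}, {"offset": [0.018, -0.06, 0.02], "angular": [0, 0, 0], "gripper": 0.088}, {"offset": [0.02, -0.09, 0.07], "angular": [0, 0, 0], "gripper": 0.088}, {"offset": [0.02, -0.13, 0.12], "angular": [0, 0, 0], "gripper": 0.088}, {"offset": [0.0, -0.17, 0.17], "angular": [0, 0, 0], "gripper": 0.088}])

```text
t: 11.85
eef_pos: [0.6088, -0.1295, 0.2449]
tool_rot: [3.141, 0.0, 1.876]
contact_force: [0.8, -0.5, 0.4]
gripper_width: 1.0
```

```bash
python3 - <<'E'
from h import *
p,d=cams.get_image("top");print(mould(p));print(monitor.state()['joint_positions'])
cv2.imwrite("pics/top7.png",cv2.resize(p[100:300,150:410,::-1],None,fx=3,fy=3,interpolation=cv2.INTER_CUBIC))
E
```

```text
((583.4654541015625, 106.99832153320312), (129.69021606445312, 129.36427307128906), 17.467863082885742)
[-0.40412448  0.56482823  1.25752276 -0.00145771  1.3096763  -0.70550526]
```

View pics/top7.png

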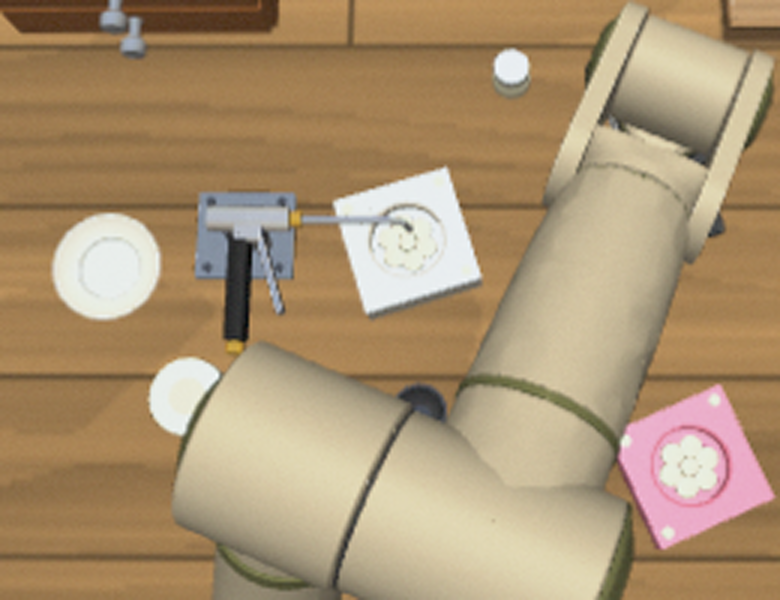

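The nudge overshot: the mould now reads (0.5835, 0.107). I'll measure hollow against tip directly before mending it.

```bash
python3 - <<'E'
from h import *
p,d=cams.get_image("top");q,e=cams.get_image("side")
cv2.imwrite("pics/c8.png",cv2.resize(p[155:205,250:320,::-1],None,fx=11,fy=11,interpolation=cv2.INTER_CUBIC))
cv2.imwrite("pics/d8.png",cv2.resize(q[140:210,285:355,::-1],None,fx=8.5,fy=8.5,interpolation=cv2.INTER_CUBIC))
E
```

```text
(no output)
```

View pics/c8.png

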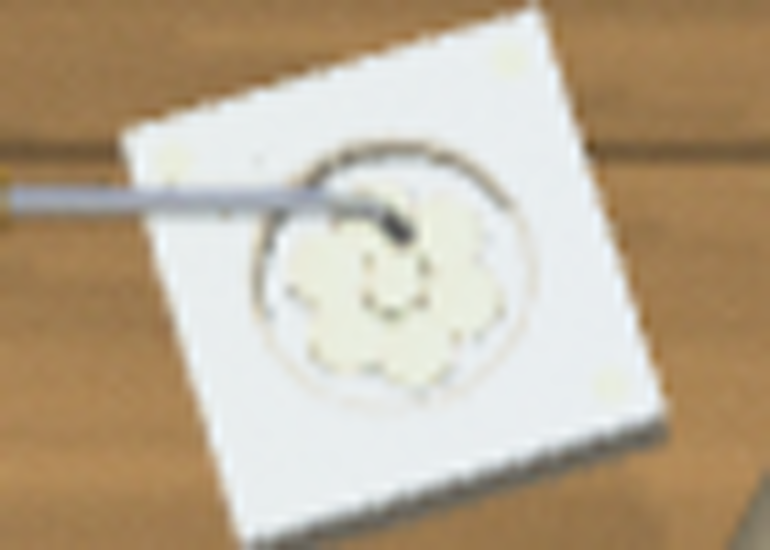

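View pics/d8.png

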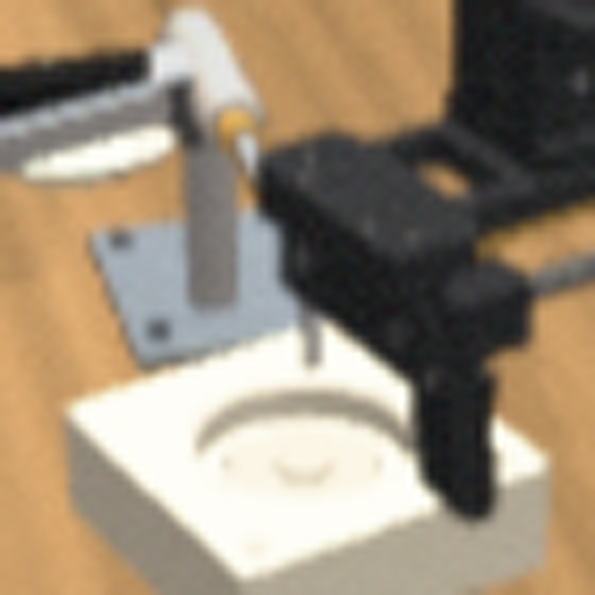

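```bash
python3 - <<'E'
from h import *
C=lambda x,y:((x+.5)/11-.5+250,(y+.5)/11-.5+155)
A=lambda x,y:((x+.5)/8.5-.5+285,(y+.5)/8.5-.5+140)
print("rim",plane("top",[C(396,276)],.045),"tip",plane("top",[C(402,236)],.076))
cor=plane("top",[C(120,131),C(539,8),C(664,413),C(242,547)],.045)[:,:2];print("corners mean",cor.mean(0),cor.round(4).tolist())
print("side: L,near,R",plane("side",[A(66,408),A(240,580),A(550,462)],.045)[:,:2].round(4).tolist(),"tip",plane("side",[A(312,366)],.076))
E
```

```text
rim [[0.58230281 0.10556496 0.045     ]] tip [[0.58648748 0.10147876 0.076     ]]
corners mean [0.58339162 0.10700994] [[0.6268, 0.1887], [0.6652, 0.0641], [0.5409, 0.026], [0.5007, 0.1492]]
side: L,near,R [[0.5026, 0.1522], [0.5392, 0.0262], [0.6651, 0.0679]] tip [[0.58645914 0.10689452 0.076     ]]
```

Error from both views: the mould is about 4.5 mm too far along the last push direction (+v), with about 1 mm sideways. I'll mend it by reaching over the rim with the closed, tilted fingers and drawing the mould back on the hollow's wall. The tilt keeps the body clear of the nozzle.

arm_command(motion=[{"offset": [0, 0, 0], "angular": [0.16, 0.05, 0], "gripper": 0.0}, {"offset": [0, 0, 0], "angular": [0.32, 0.1, 0], "gripper": 0.0}, {"offset": [0, 0, 0], "angular": [0.48, 0.15, 0], "gripper": 0.0}, {"offset": [0, 0, 0], "angular": [0.666, 0.21, 0], "gripper": 0.0}, {"offset": [0, 0, 0], "angular": [0.666, 0.21, 0], "gripper": 0.0}])

```text
t: 12.62
eef_pos: [0.6089, -0.1278, 0.2404]
tool_rot: [-3.138, -0.701, 1.873]
contact_force: [-0.0, -0.1, -0.2]
gripper_width: 0.455
```

```bash
python3 - <<'E'
from h import *
from scipy.spatial.transform import Rotation as R
s=monitor.state();print(s['eef_pos'],s['joint_positions'],s['gripper_width'])
print(R.from_euler('xyz',s['tool_rot']).as_matrix().round(3))
q,e=cams.get_image("side");cv2.imwrite("pics/e9.png",q[...,::-1])
E
```

```text
[ 0.60885749 -0.12778853  0.24037139] [-0.52724538  0.76320703  1.06141     0.46652841  1.84497832 -0.82531027] 0.45541342614500535
[[-0.227  0.954 -0.195]
 [ 0.73   0.299  0.615]
 [ 0.645 -0.003 -0.764]]
```

View pics/e9.png

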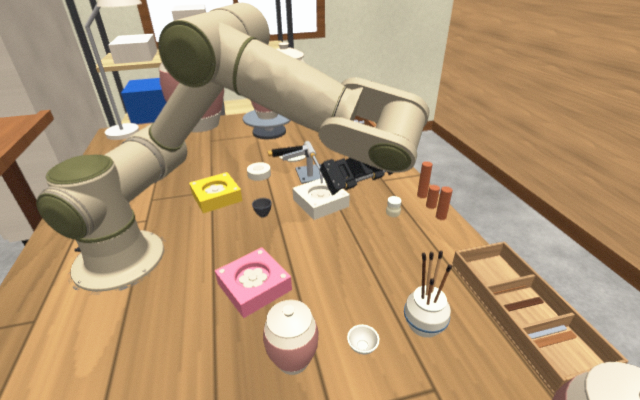

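arm_command(motion=[{"offset": [0.001, 0.03, -0.03], "angular": [0, 0, 0], "gripper": 0.0}, {"offset": [0.003, 0.07, -0.06], "angular": [0, 0, 0], "gripper": 0.0}, {"offset": [0.0045, 0.105, -0.08], "angular": [0, 0, 0], "gripper": 0.0}, {"offset": [0.0055, 0.1345, -0.091], "angular": [0, 0, 0], "gripper": 0.0}, {"offset": [0.0055, 0.1345, -0.091], "angular": [0, 0, 0], "gripper": 0.0}])

```text
t: 13.3
eef_pos: [0.6139, 0.0101, 0.1518]
tool_rot: [-3.141, -0.696, 1.88]
contact_force: [0.1, -0.2, -0.8]
gripper_width: 0.009
```

```bash
python3 - <<'E'
from h import *
from scipy.spatial.transform import Rotation as R
s=monitor.state();print(s['eef_pos'],s['gripper_width'],s['tool_rot'])
M=R.from_euler('xyz',s['tool_rot']).as_matrix();tip=s['eef_pos']+.064*M[:,2]
c=np.array([.5829,.1063]);v=np.array([-.3013,.9535]);u=np.array([.9535,.3013]);print("tip v,u,z",(tip[:2]-c)@v,(tip[:2]-c)@u,tip[2])
q,e=cams.get_image("side");cv2.imwrite("pics/e10.png",cv2.resize(q[100:240,250:420,::-1],None,fx=4,fy=4,interpolation=cv2.INTER_CUBIC))
E
```

```text
[0.61390957 0.01010279 0.15184965] 0.008617065653711998 [-3.14107359 -0.69622434  1.88007971]
tip v,u,z -0.06002387734021309 0.000418078472763872 0.102744432028779
```

View pics/e10.png

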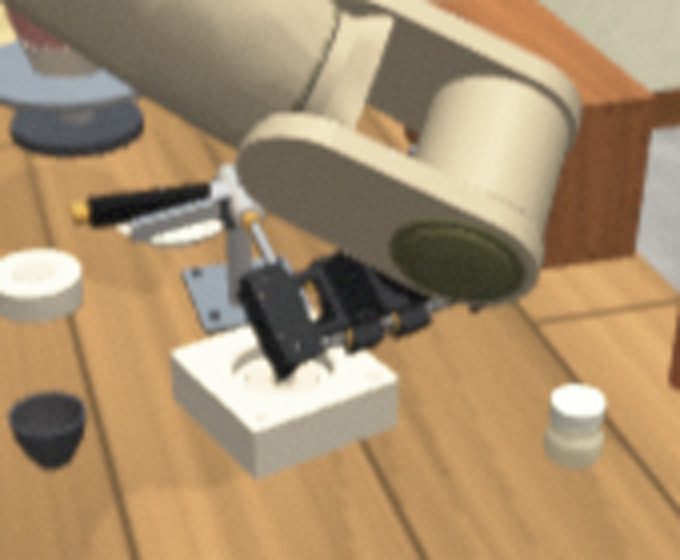

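arm_command(motion=[{"offset": [-0.003, 0.009, -0.012], "angular": [0, 0, 0], "gripper": 0.0}, {"offset": [-0.006, 0.018, -0.024], "angular": [0, 0, 0], "gripper": 0.0}, {"offset": [-0.009, 0.027, -0.037], "angular": [0, 0, 0], "gripper": 0.0}, {"offset": [-0.011, 0.034, -0.045], "angular": [0, 0, 0], "gripper": 0.0}, {"offset": [-0.011, 0.034, -0.045], "angular": [0, 0, 0], "gripper": 0.0}])

```text
t: 13.98
eef_pos: [0.6031, 0.0422, 0.1066]
tool_rot: [-3.141, -0.699, 1.876]
contact_force: [0.0, 0.3, 0.0]
gripper_width: 0.004
```

```bash
cat >>h.py <<'E'
def tipvz():
    from scipy.spatial.transform import Rotation as R
    s=monitor.state();M=R.from_euler('xyz',s['tool_rot']).as_matrix();tip=s['eef_pos']+.064*M[:,2]
    c=np.array([.5829,.1063]);v=np.array([-.3013,.9535]);u=np.array([.9535,.3013]);print(s['t'],s['eef_pos'].round(4),"tip v,u,z",((tip[:2]-c)@v).round(4),((tip[:2]-c)@u).round(4),tip[2].round(4),s['contact_force'].round(1))
E
python3 - <<'E'
from h import *
tipvz()
E
```

```text
13.975 [0.6031 0.0422 0.1066] tip v,u,z -0.0261 -0.0001 0.0576 [0.  0.3 0. ]
```

arm_command(motion=[{"offset": [-0.0014, 0.0045, -0.006], "angular": [0, 0, 0], "gripper": 0.0}, {"offset": [-0.0028, 0.009, -0.012], "angular": [0, 0, 0], "gripper": 0.0}, {"offset": [-0.0042, 0.0133, -0.018], "angular": [0, 0, 0], "gripper": 0.0}, {"offset": [-0.0042, 0.0133, -0.018], "angular": [0, 0, 0], "gripper": 0.0}])

```text
t: 14.48
eef_pos: [0.5989, 0.0553, 0.0888]
tool_rot: [-3.141, -0.699, 1.876]
contact_force: [0.1, -0.6, 0.3]
gripper_width: 0.008
```

```bash
python3 - <<'E'
from h import *
tipvz()
q,e=cams.get_image("side");cv2.imwrite("pics/e11.png",cv2.resize(q[120:220,260:380,::-1],None,fx=6,fy=6,interpolation=cv2.INTER_CUBIC))
E
```

```text
14.475 [0.5989 0.0553 0.0888] tip v,u,z -0.0123 -0.0001 0.0398 [ 0.1 -0.6  0.3]
```

View pics/e11.png

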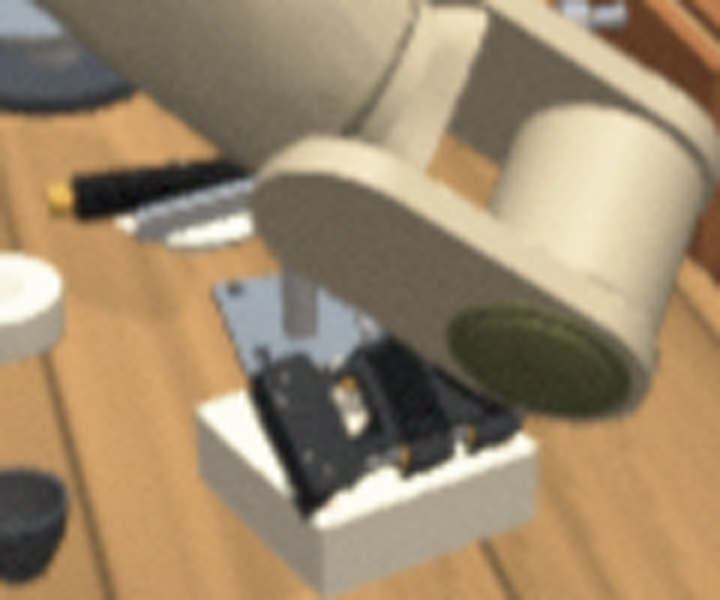

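No contact, tip inside the hollow. Drawing back slowly along -v.

arm_command(motion=[{"offset": [0.0006, -0.0019, 0], "angular": [0, 0, 0], "gripper": 0.0}, {"offset": [0.0012, -0.0038, 0], "angular": [0, 0, 0], "gripper": 0.0}, {"offset": [0.0018, -0.0057, 0], "angular": [0, 0, 0], "gripper": 0.0}])

```text
t: 14.9
eef_pos: [0.6009, 0.0496, 0.0895]
tool_rot: [3.141, -0.7, 1.877]
contact_force: [-1.5, 7.1, 1.7]
gripper_width: 0.003
```

arm_command(motion=[{"offset": [0.0003, -0.001, 0], "angular": [0, 0, 0], "gripper": 0.0}, {"offset": [0.0006, -0.002, 0], "angular": [0, 0, 0], "gripper": 0.0}])

```text
t: 15.15
eef_pos: [0.6013, 0.0481, 0.0894]
tool_rot: [-3.141, -0.701, 1.877]
contact_force: [-1.2, 6.8, 0.9]
gripper_width: 0.006
```

```bash
python3 - <<'E'
from h import *
tipvz()
E
```

```text
15.15 [0.6013 0.0481 0.0894] tip v,u,z -0.0198 -0.0 0.0405 [-1.2  6.8  0.9]
```

```bash
python3 - <<'E'
from h import *
p,e=cams.get_image("top");q,_=cams.get_image("side")
cv2.imwrite("pics/t12.png",cv2.resize(p[155:205,250:320,::-1],None,fx=11,fy=11,interpolation=cv2.INTER_CUBIC))
cv2.imwrite("pics/s12.png",cv2.resize(q[140:210,285:355,::-1],None,fx=8.5,fy=8.5,interpolation=cv2.INTER_CUBIC))
E
```

```text
(no output)
```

View pics/t12.png

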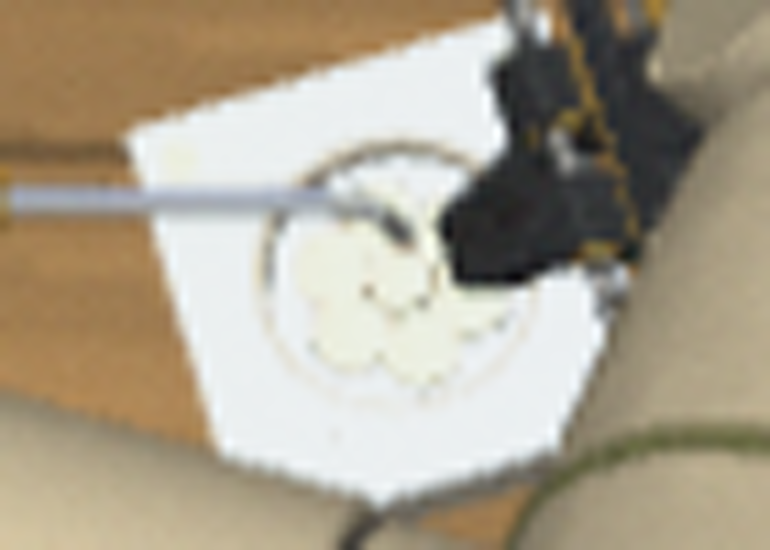

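View pics/s12.png

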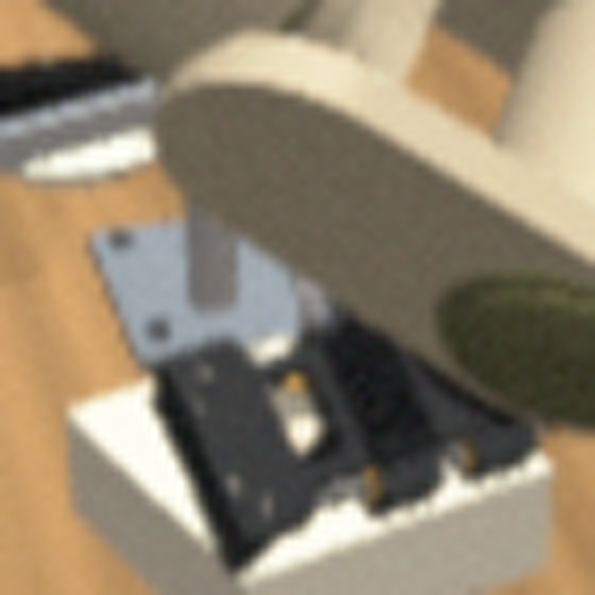

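The corner moved from (120,131) to (127,132) in the crop, so the mould has come back about 2 mm. Another 2.5 mm, then release forward and pull out along the tool axis.

arm_command(motion=[{"offset": [0.0003, -0.001, 0], "angular": [0, 0, 0], "gripper": 0.0}, {"offset": [0.0008, -0.0024, 0], "angular": [0, 0, 0], "gripper": 0.0}, {"offset": [0.0008, -0.0024, 0], "angular": [0, 0, 0], "gripper": 0.0}, {"offset": [-0.0005, 0.0016, 0], "angular": [0, 0, 0], "gripper": 0.0}, {"offset": [-0.001, 0.003, 0], "angular": [0, 0, 0], "gripper": 0.0}])

```text
t: 15.88
eef_pos: [0.6006, 0.0503, 0.0892]
tool_rot: [3.141, -0.698, 1.877]
contact_force: [-0.1, 0.4, 0.0]
gripper_width: 0.007
```

arm_command(motion=[{"offset": [0.0028, -0.009, 0.012], "angular": [0, 0, 0], "gripper": 0.0}, {"offset": [0.0075, -0.024, 0.032], "angular": [0, 0, 0], "gripper": 0.0}, {"offset": [0.014, -0.045, 0.06], "angular": [0, 0, 0], "gripper": 0.0}, {"offset": [0.019, -0.09, 0.1], "angular": [0, 0, 0], "gripper": 0.0}, {"offset": [0.02, -0.14, 0.14], "angular": [0, 0, 0], "gripper": 0.0}])

```text
t: 16.5
eef_pos: [0.6206, -0.0903, 0.2306]
tool_rot: [3.141, -0.697, 1.877]
contact_force: [0.7, -0.0, 0.3]
gripper_width: 0.005
```

```bash
python3 - <<'E'
from h import *
tipvz()
p,e=cams.get_image("top");q,_=cams.get_image("side");print(mould(p))
cv2.imwrite("pics/t13.png",cv2.resize(p[155:205,250:320,::-1],None,fx=11,fy=11,interpolation=cv2.INTER_CUBIC))
cv2.imwrite("pics/s13.png",cv2.resize(q[130:210,265:355,::-1],None,fx=7,fy=7,interpolation=cv2.INTER_CUBIC))
E
```

```text
16.5 [ 0.6206 -0.0903  0.2306] tip v,u,z -0.1578 -0.0233 0.1815 [ 0.7 -0.   0.3]
((584.5794677734375, 102.95829010009766), (129.845458984375, 129.1774139404297), 17.581064224243164)
```

View pics/t13.png

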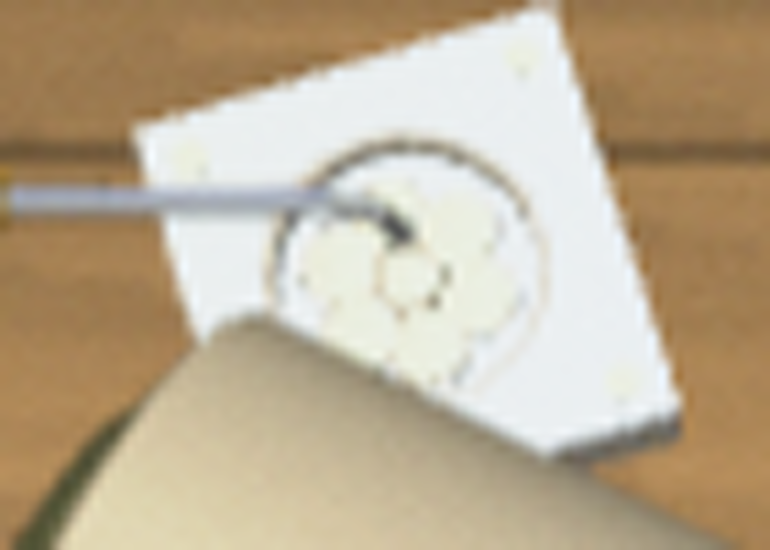

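View pics/s13.png

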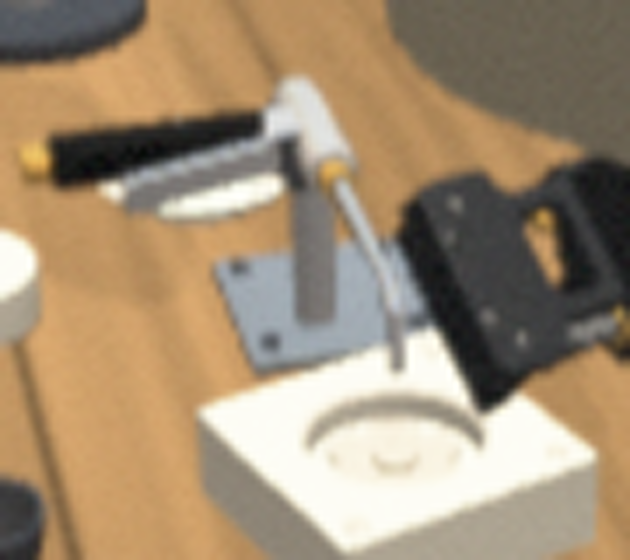

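The mould is lying flat with its hollow centre at about (0.584, 0.102–0.103), against the tip at (0.585–0.586, 0.101–0.103). That is within about 2 mm, so on to the trigger: untilt, raise, open, turn.

arm_command(motion=[{"offset": [0, 0, 0.01], "angular": [-0.16, -0.05, 0], "gripper": 0.088}, {"offset": [0, 0, 0.025], "angular": [-0.32, -0.1, 0], "gripper": 0.088}, {"offset": [0, 0, 0.04], "angular": [-0.48, -0.15, 0], "gripper": 0.088}, {"offset": [0, 0, 0.05], "angular": [-0.664, -0.209, 0], "gripper": 0.088}, {"offset": [0, 0, 0.05], "angular": [-0.664, -0.209, 0], "gripper": 0.088}])

```text
t: 17.23
eef_pos: [0.6204, -0.0869, 0.2795]
tool_rot: [3.14, -0.002, 1.879]
contact_force: [0.2, 0.3, -0.6]
gripper_width: 0.548
```

arm_command(motion=[{"offset": [-0.011, 0.0347, 0], "angular": [0, 0, 0.1265], "gripper": 0.088}, {"offset": [-0.022, 0.0694, 0], "angular": [0, 0, 0.253], "gripper": 0.088}, {"offset": [-0.033, 0.1041, 0], "angular": [0, 0, 0.3795], "gripper": 0.088}, {"offset": [-0.044, 0.1388, 0], "angular": [0, 0, 0.506], "gripper": 0.088}, {"offset": [-0.055, 0.1735, 0], "angular": [0, 0, 0.6325], "gripper": 0.088}])

```text
t: 17.85
eef_pos: [0.5651, 0.0856, 0.2773]
tool_rot: [3.142, -0.008, 2.512]
contact_force: [0.3, 0.2, -0.2]
gripper_width: 0.996
```

arm_command(motion=[{"offset": [-0.011, 0.0347, 0], "angular": [0, 0, 0.1265], "gripper": 0.088}, {"offset": [-0.022, 0.0694, 0], "angular": [0, 0, 0.253], "gripper": 0.088}, {"offset": [-0.033, 0.1041, 0], "angular": [0, 0, 0.3795], "gripper": 0.088}, {"offset": [-0.044, 0.1388, 0], "angular": [0, 0, 0.506], "gripper": 0.088}, {"offset": [-0.055, 0.1735, 0], "angular": [0, 0, 0.6325], "gripper": 0.088}])

```text
t: 18.48
eef_pos: [0.5102, 0.2592, 0.2773]
tool_rot: [3.14, -0.007, -3.139]
contact_force: [-0.1, 0.3, -0.2]
gripper_width: 0.994
```

```bash
python3 - <<'E'
from h import *
s=monitor.state();print(s['eef_pos'],s['tool_rot'],s['gripper_width'],s['joint_positions'].round(2))
E
```

```text
[0.51024368 0.25915223 0.27727465] [ 3.13996465 -0.00708555 -3.13890373] 0.99421270171926 [ 0.26  0.44  1.39  0.    1.32 -1.31]
```

arm_command(motion=[{"offset": [0, -0.001, -0.03], "angular": [0, 0, 0], "gripper": 0.088}, {"offset": [0, -0.001, -0.06], "angular": [0, 0, 0], "gripper": 0.088}])

```text
t: 18.73
eef_pos: [0.5104, 0.2575, 0.2166]
tool_rot: [3.14, -0.006, 3.141]
contact_force: [1.1, -0.0, -0.1]
gripper_width: 0.997
```

```bash
python3 - <<'E'
from h import *
q,_=cams.get_image("side")
cv2.imwrite("pics/s14.png",cv2.resize(q[100:210,240:360,::-1],None,fx=5,fy=5,interpolation=cv2.INTER_CUBIC))
E
```

```text
(no output)
```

View pics/s14.png

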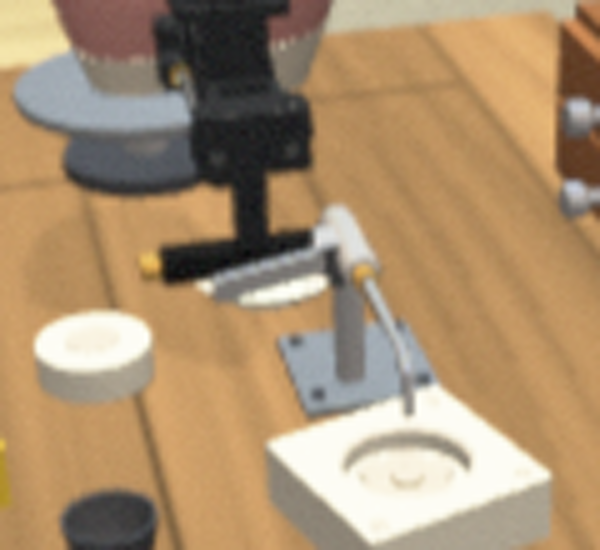

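The near finger hangs in front of the lever's middle (crop (252,240)), with the far finger hidden behind. Descending to pad height.

arm_command(motion=[{"offset": [0, 0, -0.02], "angular": [0, 0, 0], "gripper": 0.088}, {"offset": [0, 0, -0.04], "angular": [0, 0, 0], "gripper": 0.088}, {"offset": [0, 0, -0.056], "angular": [0, 0, 0], "gripper": 0.088}, {"offset": [0, 0, -0.056], "angular": [0, 0, 0], "gripper": 0.088}])

```text
t: 19.27
eef_pos: [0.5104, 0.2571, 0.1613]
tool_rot: [-3.141, -0.005, 3.141]
contact_force: [0.5, -1.2, 0.6]
gripper_width: 0.999
```

```bash
python3 - <<'E'
from h import *
q,_=cams.get_image("side")
cv2.imwrite("pics/s15.png",cv2.resize(q[100:210,240:360,::-1],None,fx=5,fy=5,interpolation=cv2.INTER_CUBIC))
E
```

```text
(no output)
```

View pics/s15.png

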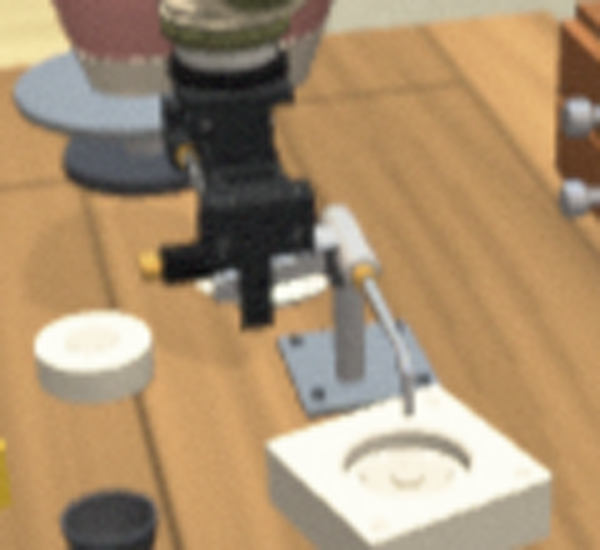

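arm_command(motion=[{"offset": [0, 0.002, 0], "angular": [0, 0, 0], "gripper": 0.06}, {"offset": [0, 0.004, 0], "angular": [0, 0, 0], "gripper": 0.05}, {"offset": [0, 0.006, 0], "angular": [0, 0, 0], "gripper": 0.042}, {"offset": [0, 0.007, 0], "angular": [0, 0, 0], "gripper": 0.036}, {"offset": [0, 0.007, 0], "angular": [0, 0, 0], "gripper": 0.036}], newtons=20)

```text
t: 19.95
eef_pos: [0.5102, 0.265, 0.1621]
tool_rot: [3.14, -0.003, 3.141]
contact_force: [-1.1, 21.8, -6.7]
gripper_width: 0.455
```

Opening is 40 mm and the grip-side finger bears first (+22 N in y), so the centre needs to go further to +y.

arm_command(motion=[{"offset": [0, 0.0015, 0], "angular": [0, 0, 0], "gripper": 0.036}, {"offset": [0, 0.003, 0], "angular": [0, 0, 0], "gripper": 0.036}])

```text
t: 20.2
eef_pos: [0.5102, 0.2675, 0.162]
tool_rot: [-3.141, -0.004, -3.141]
contact_force: [-3.3, -6.2, -0.6]
gripper_width: 0.412
```

```bash
python3 - <<'E'
from h import *
s=monitor.state();print({k:np.round(s[k],4) for k in ['t','eef_pos','contact_force','ft_torque','gripper_width']})
q,_=cams.get_image("side");p,_=cams.get_image("top")
a=cv2.resize(q[120:190,250:330,::-1],None,fx=5,fy=5,interpolation=cv2.INTER_CUBIC);b=cv2.resize(p[150:220,200:280,::-1],None,fx=5,fy=5,interpolation=cv2.INTER_CUBIC)
cv2.imwrite("pics/s16.png",np.hstack([a,b]))
E
```

```text
{'t': np.float64(20.2), 'eef_pos': array([0.5102, 0.2675, 0.162 ]), 'contact_force': array([-3.3123, -6.1765, -0.5977]), 'ft_torque': array([-0.8616,  0.4499, -0.0927]), 'gripper_width': np.float64(0.4124)}
```

View pics/s16.png

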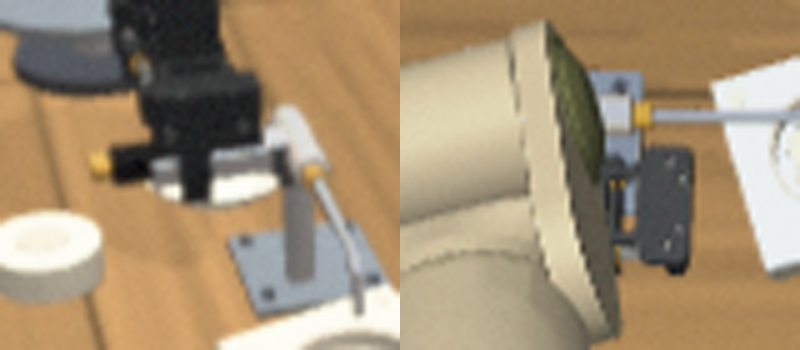

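arm_command(motion=[{"offset": [0, 0, 0], "angular": [0, 0, 0], "gripper": 0.032}, {"offset": [0, 0, 0], "angular": [0, 0, 0], "gripper": 0.03}, {"offset": [0, 0, 0], "angular": [0, 0, 0], "gripper": 0.03}])

```text
t: 20.68
eef_pos: [0.5101, 0.2684, 0.162]
tool_rot: [3.14, -0.003, 3.141]
contact_force: [-3.5, 6.2, -2.3]
gripper_width: 0.379
```

The opening is 33.4 mm (34 mm was expected fully squeezed), with both fingers bearing. Holding with a firmer grip for about 1.9 s.

arm_command(motion=[{"offset": [0, 0, 0], "angular": [0, 0, 0], "gripper": 0.028}, {"offset": [0, 0, 0], "angular": [0, 0, 0], "gripper": 0.028}, {"offset": [0, 0, 0], "angular": [0, 0, 0], "gripper": 0.028}, {"offset": [0, 0, 0], "angular": [0, 0, 0], "gripper": 0.028}, {"offset": [0, 0, 0], "angular": [0, 0, 0], "gripper": 0.028}], newtons=28)

```text
t: 21.3
eef_pos: [0.5101, 0.2685, 0.162]
tool_rot: [3.139, -0.003, 3.141]
contact_force: [-3.7, 7.9, -3.3]
gripper_width: 0.381
```

```bash
python3 - <<'E'
from h import *
q,_=cams.get_image("side")
cv2.imwrite("pics/s17.png",cv2.resize(q[120:190,250:330,::-1],None,fx=8,fy=8,interpolation=cv2.INTER_CUBIC))
E
```

View pics/s17.png

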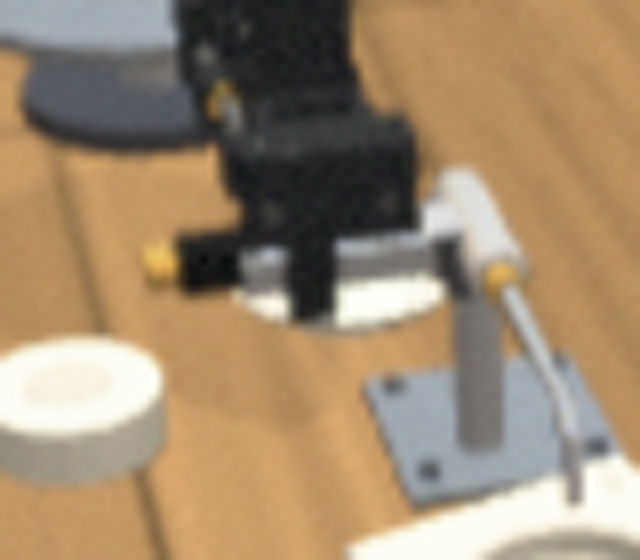

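arm_command(motion=[{"offset": [0, 0, 0], "angular": [0, 0, 0], "gripper": 0.028}, {"offset": [0, 0, 0], "angular": [0, 0, 0], "gripper": 0.028}, {"offset": [0, 0, 0], "angular": [0, 0, 0], "gripper": 0.028}, {"offset": [0, 0, 0], "angular": [0, 0, 0], "gripper": 0.028}, {"offset": [0, 0, 0], "angular": [0, 0, 0], "gripper": 0.028}])

```text
t: 21.98
eef_pos: [0.5101, 0.2685, 0.162]
tool_rot: [3.139, -0.003, 3.141]
contact_force: [-3.2, 7.3, -3.4]
gripper_width: 0.377
```

arm_command(motion=[{"offset": [0, 0, 0], "angular": [0, 0, 0], "gripper": 0.028}, {"offset": [0, 0, 0], "angular": [0, 0, 0], "gripper": 0.028}, {"offset": [0, 0, 0], "angular": [0, 0, 0], "gripper": 0.028}, {"offset": [0, 0, 0], "angular": [0, 0, 0], "gripper": 0.028}, {"offset": [0, 0, 0], "angular": [0, 0, 0], "gripper": 0.028}])

```text
t: 22.6
eef_pos: [0.5101, 0.2685, 0.162]
tool_rot: [3.14, -0.003, 3.141]
contact_force: [-3.4, 6.9, -3.5]
gripper_width: 0.376
```

The lever lies parallel to the grip (crop y≈260 from x=240 to 430). The width stayed at 33.3 mm for about 2 s even at 28 N, so it is against its stop. Releasing and withdrawing upward.

arm_command(motion=[{"offset": [0, 0, 0], "angular": [0, 0, 0], "gripper": 0.05}, {"offset": [0, -0.002, 0], "angular": [0, 0, 0], "gripper": 0.07}, {"offset": [0, -0.005, 0], "angular": [0, 0, 0], "gripper": 0.088}, {"offset": [0, -0.008, 0], "angular": [0, 0, 0], "gripper": 0.088}, {"offset": [0, -0.01, 0], "angular": [0, 0, 0], "gripper": 0.088}])

```text
t: 23.22
eef_pos: [0.5105, 0.2574, 0.1624]
tool_rot: [3.142, -0.002, 3.141]
contact_force: [0.3, 1.0, 0.1]
gripper_width: 0.92
```

arm_command(motion=[{"offset": [0, 0, 0], "angular": [0, 0, 0], "gripper": 0.088}, {"offset": [0, 0, 0.015], "angular": [0, 0, 0], "gripper": 0.088}, {"offset": [0, 0, 0.04], "angular": [0, 0, 0], "gripper": 0.088}, {"offset": [0, 0, 0.08], "angular": [0, 0, 0], "gripper": 0.088}, {"offset": [0, 0, 0.12], "angular": [0, 0, 0], "gripper": 0.088}])

```text
t: 23.85
eef_pos: [0.5104, 0.2576, 0.2847]
tool_rot: [3.142, -0.001, -3.142]
contact_force: [-0.6, 0.1, -0.0]
gripper_width: 0.997
```

arm_command(motion=[{"offset": [-0.03, 0.03, 0], "angular": [0, 0, 0], "gripper": 0.088}, {"offset": [-0.07, 0.07, 0.01], "angular": [0, 0, 0], "gripper": 0.088}, {"offset": [-0.11, 0.11, 0.01], "angular": [0, 0, 0], "gripper": 0.088}, {"offset": [-0.15, 0.15, 0.01], "angular": [0, 0, 0], "gripper": 0.088}, {"offset": [-0.18, 0.18, 0.01], "angular": [0, 0, 0], "gripper": 0.088}])

```text
t: 24.48
eef_pos: [0.3287, 0.4389, 0.2936]
tool_rot: [3.141, -0.001, -3.14]
contact_force: [0.7, 0.3, 0.4]
gripper_width: 1.0
```

```bash
python3 - <<'E'
from h import *
s=monitor.state();print(s['t'],s['eef_pos'],s['contact_force'])
p,_=cams.get_image("top");q,_=cams.get_image("side");print(mould(p))
cv2.imwrite("pics/t18.png",cv2.resize(p[100:300,150:410,::-1],None,fx=3,fy=3,interpolation=cv2.INTER_CUBIC))
cv2.imwrite("pics/s18.png",q[...,::-1])
E
```

```text
24.475 [0.32870909 0.43885764 0.29361825] [0.67850977 0.29719351 0.44699283]
((584.5552978515625, 103.03463745117188), (129.845458984375, 129.3376007080078), 17.581064224243164)
```

View pics/t18.png

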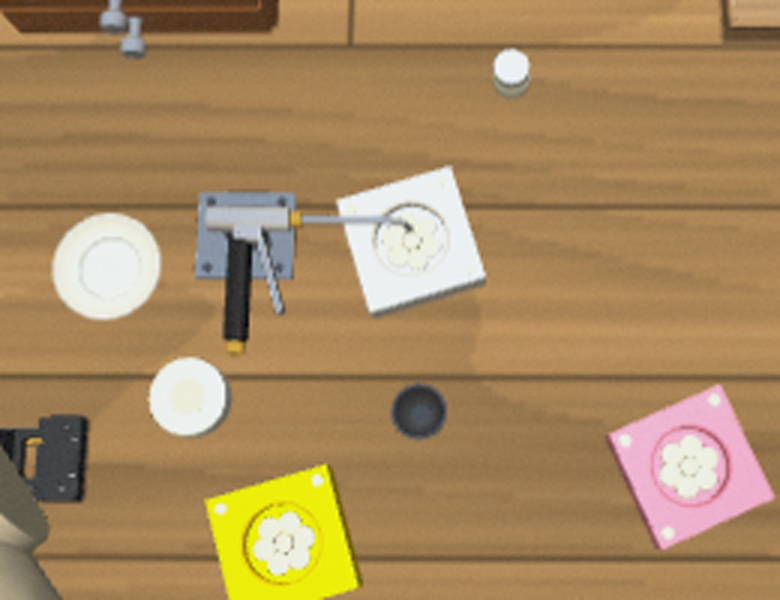

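View pics/s18.png

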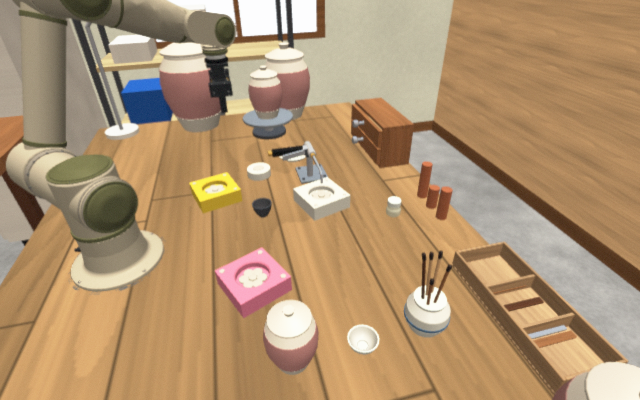

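The trigger has sprung back: the lever leans out to crop (280,310), as at the start. The mould lies flat under the nozzle at (0.5846, 0.1030), the bystanders look unmoved, and the arm is clear.

```bash
python3 - <<'E'
from h import *
a=cv2.imread("pics/top0.png");b=cv2.imread("pics/t18.png")
print(r.job_done())
E
```

```text
the job is handed in; nothing more can be done
None
```

I did the whole job and handed it in at about 24.5 s: the mould is under the nozzle and the trigger was squeezed, held and let go.

- **Mould:** I slid it with two face pushes. A small nudge then overshot by about 4.5 mm, so I drew it back on the hollow's wall. It now lies flat with its centre at (0.5846, 0.1030).
- **Nozzle match:** The top view puts the tip at about (0.585–0.586, 0.1005–0.1015). The gripper's contact on the grip suggests y ≈ 0.103. I take the mould to be within about 2–3 mm. The side view put the tip further along y, up to about 0.107 from its picture, so the views never agreed better than a few millimetres.
- **Trigger:** I squeezed it to its stop. The opening stayed steady at 33.3 mm for about 2 s, where 34 mm was expected, and the lever looked parallel to the grip. While I was centring, the fingers briefly pushed sideways on the fixed grip with about 22 N.
- **Last pictures:** The lever has sprung back to its released lean and the arm is well clear. The other things on the bench look unmoved by eye, but I did not measure them.

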